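# Wash-up: bottles onto drying pegs, caps and scoops into their bins

## Task

Clear up the lab bench after washing: turn every empty square bottle upside down onto a drying peg of its own, so that its rim stands on the rack's deck with the peg inside. Put every blue screw cap into the wide bin and every scoop or spatula into the long narrow tray, lying inside on its floor, not propped on the rim (caps may lie on one another), and leave the standing glass bottle and the beaker where they are.

Things in the scene. Friction and masses are not known exactly. Their poses are not given: they have to be found in the camera images.
- bottle_a: empty square white plastic bottle lying on a flat side, its mouth pointing roughly to the robot's left (+y): body 56 x 56 mm, 96 mm long, then a round neck 44 mm across, 24 mm long; open bore 36 mm; hollow to 5 mm from its base; 120 mm long, 110 g. Origin: centre of its base (28 mm above the bench as it lies); z runs from base to mouth, x and y are square to its flat sides
- bottle_a_mouth (a point): centre of that bottle's mouth, in the plane of the rim (120 mm from the base)
- bottle_b: empty square white plastic bottle lying on a flat side, its mouth pointing roughly to the robot's left (+y): body 56 x 56 mm, 96 mm long, then a round neck 44 mm across, 24 mm long; open bore 36 mm; hollow to 5 mm from its base; 120 mm long, 110 g. Origin: centre of its base (28 mm above the bench as it lies); z runs from base to mouth, x and y are square to its flat sides
- bottle_b_mouth (a point): centre of that bottle's mouth, in the plane of the rim (120 mm from the base)
- bottle_c: empty square white plastic bottle lying on a flat side, its mouth pointing roughly to the robot's left (+y): body 56 x 56 mm, 96 mm long, then a round neck 44 mm across, 24 mm long; open bore 36 mm; hollow to 5 mm from its base; 120 mm long, 110 g. Origin: centre of its base (28 mm above the bench as it lies); z runs from base to mouth, x and y are square to its flat sides
- bottle_c_mouth (a point): centre of that bottle's mouth, in the plane of the rim (120 mm from the base)
- rack: fixed steel drying rack: deck 80 mm deep (its x) by 310 mm wide (its y), top 20 mm above the bench, three grey upright pegs in a row along its y, 105 mm apart, each 16 mm thick, 90 mm above the deck, tapered tip. A bottle stands with its rim on the deck around the peg (10 mm play each way). Origin: centre of its underside; x points away from the robot
- peg0 (a point): foot of peg 0 on its axis, at the deck's top (20 mm above the bench); the tip is 90 mm above it
- peg1 (a point): foot of peg 1 on its axis, at the deck's top (20 mm above the bench); the tip is 90 mm above it
- peg2 (a point): foot of peg 2 on its axis, at the deck's top (20 mm above the bench); the tip is 90 mm above it
- cap_bin: fixed open grey bin for caps, the wider and deeper of the two: 160 (its x) x 130 (its y) x 40 mm high outside, walls and floor 4 mm. Origin: centre of its underside
- tool_tray: fixed open grey tray for scoops and spatulas, the long narrow shallow one: 190 (its x) x 85 (its y) x 30 mm high outside, walls and floor 4 mm. Origin: centre of its underside
- cap_a: blue ribbed screw cap, a disc 56 mm across and 26 mm high lying flat, 25 g. Origin: centre of its underside, z up
- cap_b: blue ribbed screw cap, a disc 56 mm across and 26 mm high lying flat, 25 g. Origin: centre of its underside, z up
- cap_c: blue ribbed screw cap, a disc 56 mm across and 26 mm high lying flat, 25 g. Origin: centre of its underside, z up
- scoop_a: steel trough scoop 150 mm long lying flat along its x: handle bar 12 mm wide and 10 mm high from x = -75 to +25 mm, trough 28 mm wide, 12 mm high from x = +25 to +75 mm; balances within 10 mm of its origin; 45 g. Origin: middle of its length, underside, z up
- scoop_b: steel flat spatula 150 mm long lying flat along its x: handle bar 12 mm wide and 10 mm high from x = -75 to +25 mm, blade 22 mm wide, 4 mm thick from x = +25 to +75 mm; balances within 10 mm of its origin; 45 g. Origin: middle of its length, underside, z up
- media_bottle: bystander: round capped glass bottle standing on the bench, 70 mm across, 150 mm high. Origin: centre of its underside
- beaker: bystander: empty glass beaker standing on the bench, 70 mm across, 90 mm high. Origin: centre of its underside
Not all that is in view belongs to the job. Leave any orange or red look-alike of the cap_b alone.

How it is judged:
By the outcome, as a careful person would: the job done as asked, in the order asked, and still so for the second after the job is handed in, with the robot touching nothing.
Of bottle_a, bottle_b, bottle_c only 2 to 3 are there at a start; the rules pass over those that are not, and their reading is None.
Of cap_a, cap_b, cap_c, scoop_a, scoop_b only 4 to 5 are there at a start; the rules pass over those that are not, and their reading is None.
At some moment in a run one of cap_a, cap_b, cap_c, scoop_a, scoop_b may be knocked a few centimetres aside while the robot is not near it.
It also fails if it takes over 210 s, if anything falls off the work surface, if the arm or the gripper's body presses on something with over 40 N, if the wrist force passes 120 N, or if a joint passes its speed limit or range.

## Robot

A 6-joint arm with a two-finger parallel gripper is mounted at the origin on the work surface. World frame = base frame: x ahead of the robot, y to its left, z up, the work surface at z = 0. Lengths are in m, angles in degrees, forces in N, time in s.
With the tool pointing down it reaches from about 0.15 to 0.775 m from the base axis. Payload 6.1 kg.
Tool frame: the origin (TCP) lies between the finger pads, 19 mm behind the fingertips; this is the grasp point; z points along the fingers, y is the line along which they close (so a half turn about z gives the same grasp; the last joint's range is limited). The gripper opens to 85 mm and grips with 20 to 120 N. Pads are 22 mm wide; open, the fingers measure 114 mm over their backs; the gripper's body (76 mm by 85 mm) begins 54 mm behind the grasp point. The pads swing forward as they close: fully open they stand 13 mm farther back than shut.
Start: joints at [73.854, 7.208, -2.269, 80.523, 0, 90], TCP at [0.146, 0.504, 0.25] pointing down, gripper open.
Joint ranges: [-155.77, 155.77], [-54.66, 111.73], [-72.52, 77.12], [-102.08, 115.82], [-83.92, 84.16], [-180, 180]. Speed limits (degrees/s): [136.94, 136.94, 172.46, 180, 180, 180].

## Interface

Orientations are given as a 3x3 rotation matrix whose columns are the frame's x, y, z axes.
In Python, from bench import robot, imaging gives the robot as it stands.
- The arm moves only by the shell command python3 -m crank 'ROWS' [FORCE]. ROWS is JSON, one flat list of numbers, 7 for each row, row after row: the turn, a rotation vector about the tool's x, y, z as a fraction of full scale, then the shift along the tool's x, y, z as a fraction of full scale, then the closure, from -1 (fully open) to 1 (shut). A call has exactly 10 rows; each row is the pose to reach, as a shift and turn from the pose commanded when the call began, along the tool's axes at that moment; what a row does not reach only later rows make up. Full scale, the value 1, is 200 mm for a shift and 90 degrees for a turn. A row lasts 1/12 s, in which the tool goes at most 41.7 mm and 7.16 degrees, less where a joint would pass 70% of its speed; a pose out of reach is approached as far as the arm can. A call with a number of a shift or a turn outside -1 to 1 is refused whole. A call with a gripper value outside its range is refused whole. The fingers move at their own pace and stop on an object; FORCE is the grip in N (left out, the last holds). Time passes only in rows, so rows that repeat a pose let the fingers close, or fill a call up. It gives the time, the measured TCP pose, the force, the opening and the grip force at its end, in the units of the state.
- robot.get_obs(): the state, without advancing time (a new reading comes with each control period).
- imaging.get_image(name): name is "scene" or "side" or "wrist"; returns the picture (480x640x3 uint8, red, green, blue); there is no depth.
- imaging.camera_model(name): a dict with "camera_matrix" (3x3 intrinsics, pixels), "k1" (the pictures are not rectified: a ray, as slopes to the right and down, at radius r is drawn at 1 + k1 r^2 times it, then the intrinsics apply), "eye" and "orientation" of the camera in the world. Camera axes: x right, y up, looking along -z (the intrinsics and any distortion apply to the point x, -y, -z); pixel columns grow to the right and rows downward; lengths in m; the calibration is good to about 2 mm. A picture is of the moment at which its call begins: read the wrist's pose just before it. camera_model takes no time and is no camera call; for the wrist camera it gives the pose at the moment of the call.
- robot.close_job(): hands the job in; it is judged then, once.
The state is a dict: "time": time; "joint_pos": joint angles; "dq": joint speeds; "tau": joint torques, N m; "ee_pos": TCP position; "orientation": TCP orientation; "wrist_force": force on the tool from outside, world axes, zero at the start; "ft_torque": the same for the moment, N m; "opening": finger opening in m; "grasp_force": force on a finger pad.
Only numpy, scipy, OpenCV 4.12 (cv2) and the standard library are available. Lean on these libraries where they do the work, as an engineer would, in place of code of your own. Each camera call takes 0.05 s, during which the arm holds its last target. There are 200 camera calls.

## Working session

There is one attempt and no reset: what is moved stays moved. The work goes in short steps, Python scripts to look and compute and a shell command to move; the robot and the scene stay as the last step left them, time stands still between calls to the robot, and variables do not carry over. Pictures are saved under pics/ and viewed, at most 14 in all, crops included, and the job is handed in when it is done.

```bash
ls; mkdir -p pics; python3 - <<'E'
from bench import robot, imaging
import cv2
o=robot.get_obs(); print(o)
for n in("scene","side"):
    cv2.imwrite(f"pics/{n}0.png",imaging.get_image(n)[:,:,::-1]); print(n,imaging.camera_model(n))
E
```

```text
pics
{'time': 0.0, 'joint_pos': array([ 7.38547960e+01,  7.24229353e+00, -2.32891510e+00,  8.05222050e+01,
        4.77999680e-04,  9.00006251e+01]), 'dq': array([ 0.03507104, -0.00608907, -0.02128221,  0.0989228 ,  0.01243032,
        0.00702123]), 'tau': array([-1.04997764e-04, -4.35914183e+01,  3.52925134e+01,  1.74895569e-02,
       -1.01719497e-04,  1.83873098e-06]), 'ee_pos': array([0.14587936, 0.50392669, 0.24919901]), 'orientation': array([[-9.60557028e-01,  2.78082692e-01, -4.61376286e-04],
       [ 2.78083074e-01,  9.60555755e-01, -1.56375348e-03],
       [ 8.32486936e-06, -1.63037533e-03, -9.99998671e-01]]), 'wrist_force': array([ 0.15904197, -1.19348754,  0.54196247]), 'ft_torque': array([-0.00753166, -0.01614966, -0.05989068]), 'grasp_force': 0.0, 'opening': 0.08545906767272414}
scene {'camera_matrix': array([[574.09074234,   0.        , 321.57562606],
       [  0.        , 574.09074234, 238.36745102],
       [  0.        ,   0.        ,   1.        ]]), 'k1': -0.0014856879355555825, 'eye': array([1.02913812, 0.68684104, 1.0751546 ]), 'orientation': array([[-0.77980324, -0.48756184,  0.39267081],
       [ 0.62601373, -0.60360484,  0.49372868],
       [-0.00370527,  0.63082854,  0.77591341]])}
side {'camera_matrix': array([[450.30409507,   0.        , 324.41445123],
       [  0.        , 450.30409507, 237.06026863],
       [  0.        ,   0.        ,   1.        ]]), 'k1': -0.10842634645743267, 'eye': array([ 0.32216017, -0.7554633 ,  0.50363256]), 'orientation': array([[ 0.97430479,  0.10525802, -0.19912542],
       [-0.22511944,  0.48323616, -0.84605204],
       [ 0.00717085,  0.86913955,  0.49451493]])}
```

View pics/scene0.png

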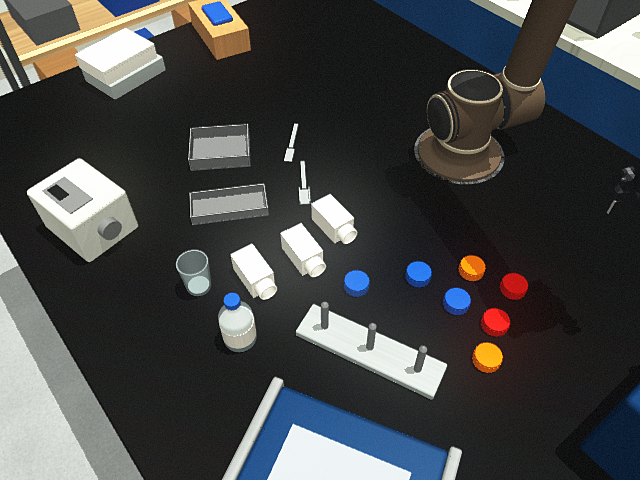

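View pics/side0.png

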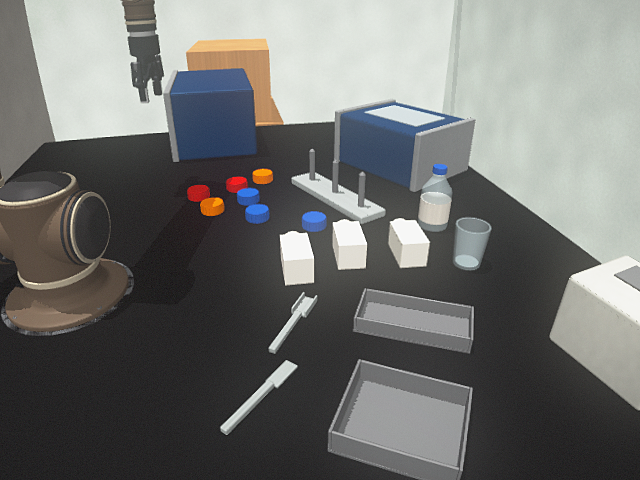

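```bash
cat > h.py <<'E'
import numpy as np, cv2
from scipy.optimize import minimize
from scipy.spatial.transform import Rotation as Ro
from bench import robot, imaging
def proj(P,c):
    p=(np.atleast_2d(P)-c['eye'])@c['orientation']
    s=np.c_[p[:,0],-p[:,1]]/-p[:,2:]
    s=s*(1+c['k1']*(s**2).sum(1,keepdims=True)); K=c['camera_matrix']
    return s@K[:2,:2].T+K[:2,2]
def ray(uv,c):
    K=c['camera_matrix']; d=(np.array(uv,float)-K[:2,2])/K[0,0]; s=d.copy()
    for _ in range(8): s=d/(1+c['k1']*(s@s))
    return c['orientation']@np.array([s[0],-s[1],-1])
def onz(uv,c,z):
    r=ray(uv,c); return c['eye']+r*(z-c['eye'][2])/r[2]
def tri(uvs,cs):
    A=0;b=0
    for u,c in zip(uvs,cs):
        r=ray(u,c); r/=np.linalg.norm(r); M=np.eye(3)-np.outer(r,r); A=A+M; b=b+M@c['eye']
    return np.linalg.solve(A,b)
def box(x0,x1,y0,y1,z0,z1): return np.array([[x,y,z] for x in(x0,x1) for y in(y0,y1) for z in(z0,z1)])/1e3
t=np.linspace(0,2*np.pi,24,endpoint=False)
def cyl(r,a0,a1,ax):
    c=np.r_[np.c_[r*np.cos(t),r*np.sin(t),0*t+a0],np.c_[r*np.cos(t),r*np.sin(t),0*t+a1]]
    return (c if ax=='z' else c[:,[2,0,1]]+[0,0,28])/1e3
# local x = bottle axis (base->mouth) for bottles
PARTS={'bottle':[box(0,96,-28,28,0,56),cyl(22,90,120,'x')],'cap':[cyl(28,0,26,'z')],
 'scoop_a':[box(-75,25,-6,6,0,10),box(25,75,-14,14,0,12)],'scoop_b':[box(-75,25,-6,6,0,10),box(25,75,-11,11,0,4)],
 'bin':[box(-80,80,-65,65,0,40)],'tray':[box(-95,95,-42.5,42.5,0,30)],'rack':[box(-40,40,-155,155,0,20)]}
def place(p,q): # q=x,y,yawdeg
    c,s=np.cos(np.radians(q[2])),np.sin(np.radians(q[2]))
    return np.c_[q[0]+c*p[:,0]-s*p[:,1],q[1]+s*p[:,0]+c*p[:,1],p[:,2]]
def sil(kind,q,c):
    m=np.zeros((960,1280),np.uint8)
    for p in PARTS[kind]:
        h=cv2.convexHull((proj(place(p,q),c)*2+.5).astype(np.float32)).round().astype(np.int32)
        cv2.fillConvexPoly(m,h,1)
    return m
def blob(mask,uv):
    n,l=cv2.connectedComponents(mask.astype(np.uint8)); v=l[int(uv[1]),int(uv[0])]
    return cv2.resize((l==v).astype(np.uint8),None,fx=2,fy=2,interpolation=cv2.INTER_NEAREST) if v else None
def fit(kind,q0,masks,cs,yaw=True):
    q0=np.array(q0,float)
    def cost(d):
        q=q0+[d[0]/100,d[1]/100,d[2]*10 if yaw else 0]; e=0
        for m,c in zip(masks,cs):
            s=sil(kind,q,c); e+=1-(s&m).sum()/max(1,(s|m).sum())
        return e/len(cs)
    r=minimize(cost,np.zeros(3),method='Nelder-Mead',options=dict(initial_simplex=[[0,0,0],[1.5,0,0],[0,1.5,0],[0,0,1.5]],maxiter=150,xatol=.01))
    q=q0+[r.x[0]/100,r.x[1]/100,r.x[2]*10 if yaw else 0]
    return q,1-r.fun
def plan(pos,R,o=None):
    """rows' fractions to reach pos,R from measured pose"""
    o=o or robot.get_obs(); R0=o['orientation']
    rv=Ro.from_matrix(R0.T@R).as_rotvec(degrees=True)/90; sh=R0.T@(np.array(pos)-o['ee_pos'])/.2
    return np.r_[rv,sh].round(3)
E
cat > find.py <<'E'
from h import *
S,D=imaging.camera_model('scene'),imaging.camera_model('side'); cs=[S,D]
I=[cv2.imread('pics/scene0.png'),cv2.imread('pics/side0.png')]
g=[i.min(2)>70 for i in I]; 
blue=[(i[:,:,0].astype(int)-i[:,:,2]>70) for i in I]
tips=[tri(u,cs) for u in [((324,304),(361,174)),((372,326),(335,162)),((422,349),(312,150))]]
print('tips',np.round(tips,4))
def go(n,k,us,ud,yaw0,msk,z,yaw=True):
    m=[blob(msk[0],us),blob(msk[1],ud)]; 
    ok=[i for i in(0,1) if m[i] is not None]
    q0=[*onz(us,S,z)[:2],yaw0]
    if k=='bottle': q0[1]-=.05
    q,s=fit(k,q0,[m[i] for i in ok],[cs[i] for i in ok],yaw); print(n,q.round(4),round(s,3),ok,[int(m[i].sum()/4) for i in ok])
go('b1','bottle',(331,218),(300,262),90,g,.05)
go('b2','bottle',(301,248),(350,248),90,g,.05)
go('b3','bottle',(252,270),(408,245),90,g,.05)
go('c1','cap',(357,283),(314,222),0,blue,.02,False)
go('c2','cap',(419,273),(257,214),0,blue,.02,False)
go('c3','cap',(457,300),(248,197),0,blue,.02,False)
for k,uvs in {'tray':[(189,196),(265,185),(268,211),(191,222)],'bin':[(189,128),(249,125),(250,157),(191,169)],}.items():
    print(k,[onz(u,S,.03 if k=='tray' else .04)[:2].round(3) for u in uvs])
for n,a,b in (('s1',(297,124),(289,160)),('s2',(303,162),(304,203))): print(n,onz(a,S,.008)[:2].round(3),onz(b,S,.004)[:2].round(3))
for n,u in (('media',(238,345)),('beaker',(200,288))): print(n,onz(u,S,0)[:2].round(3))
go('sp1','scoop_b',(292,140),(262,395),90,g,.0)
go('sp2','scoop_a',(304,185),(292,323),90,g,.0)
go('rack','rack',(345,340),(330,200),0,g,.0)
a=cv2.resize(I[0][180:400,230:540],None,fx=2.5,fy=2.5); cv2.imwrite('pics/crop1.png',a)
E
python3 find.py
```

```text
tips [[0.6382 0.2042 0.1046]
 [0.5976 0.3009 0.1033]
 [0.5581 0.3979 0.1057]]
b1 [ 4.38000e-01 -6.21000e-02  8.77959e+01] 0.408 [0, 1] [1838, 125811]
b2 [ 5.49100e-01 -3.32000e-02  8.34076e+01] 0.492 [0, 1] [1592, 125811]
b3 [ 6.73500e-01 -5.38000e-02  8.48746e+01] 0.495 [0, 1] [1639, 125811]
c1 [0.5118 0.1604 0.    ] 0.896 [0, 1] [550, 411]
c2 [0.3859 0.2296 0.    ] 0.723 [0, 1] [548, 730]
c3 [0.3716 0.333  0.    ] 0.684 [0, 1] [586, 730]
tray [array([ 0.673, -0.293]), array([ 0.503, -0.205]), array([ 0.548, -0.128]), array([ 0.713, -0.215])]
bin [array([ 0.544, -0.508]), array([ 0.408, -0.414]), array([ 0.479, -0.305]), array([ 0.623, -0.363])]
s1 [ 0.28  -0.365] [ 0.385 -0.263]
s2 [ 0.362 -0.23 ] [ 0.449 -0.113]
media [0.802 0.117]
beaker [ 0.789 -0.057]
sp1 [ 0.3342 -0.317  43.9106] 0.865 [0, 1] [223, 1170]
sp2 [ 0.4042 -0.1717 55.1714] 0.528 [0, 1] [1838, 817]
rack [ 0.5975  0.3001 23.3957] 0.476 [0, 1] [5861, 125811]
```

```bash
python3 - <<'E'
from h import *
S,D=imaging.camera_model('scene'),imaging.camera_model('side'); cs=[S,D]
I=[cv2.imread('pics/scene0.png'),cv2.imread('pics/side0.png')]
def go(n,k,us,ud,q0,th,w=60,w2=60,yaw=True,blue=False):
    m=[]
    for i,u,ww in zip(I,(us,ud),(w,w2)):
        b=(i[:,:,0].astype(int)-i[:,:,2]>70) if blue else cv2.GaussianBlur(i,(3,3),0).min(2)>th
        M=np.zeros(b.shape,bool); x,y=u; M[max(0,y-ww):y+ww,max(0,x-ww):x+ww]=1
        m.append(blob(b&M,u))
    for ids in ([0],[1],[0,1]):
        if any(m[i] is None for i in ids): print('none',ids);continue
        q,s=fit(k,q0,[m[i] for i in ids],[cs[i] for i in ids],yaw); print(n,ids,q.round(4),round(s,3),[int(m[i].sum()/4) for i in ids])
go('b1','bottle',(331,218),(300,262),(.438,-.06,80),100,40,33)
go('b2','bottle',(301,248),(350,248),(.549,-.03,80),100,36,30)
go('b3','bottle',(252,270),(408,245),(.674,-.05,80),100,40,30)
go('sp1','scoop_b',(292,140),(262,395),(.334,-.317,44),70,30,80)
go('sp2','scoop_a',(304,185),(292,323),(.404,-.172,55),70,22,40)
go('c2','cap',(419,273),(257,214),(.386,.23,0),0,20,18,False,True)
go('c3','cap',(457,300),(248,193),(.372,.333,0),0,20,12,False,True)
for k,uvs in {'tray':[(356,292),(368,290),(473,305),(471,351),(354,334)],'bin':[(360,362),(472,385),(462,478),(330,446)]}.items():
    print(k,[onz(u,D,.03 if k=='tray' else .04)[:2].round(3) for u in uvs])
c=cv2.resize(I[0][190:310,220:480],None,fx=3,fy=3,interpolation=cv2.INTER_CUBIC); c2=cv2.resize(I[1][150:270,200:460],None,fx=3,fy=3*.55)
cv2.imwrite('pics/crop2.png',np.vstack([c,c2]))
E
```

```text
b1 [0] [ 4.37200e-01 -6.14000e-02  8.67478e+01] 0.968 [1513]
b1 [1] [ 4.37700e-01 -5.85000e-02  8.68158e+01] 0.957 [1685]
b1 [0, 1] [ 4.37800e-01 -6.12000e-02  8.72081e+01] 0.958 [1513, 1685]
b2 [0] [ 5.4930e-01 -3.3000e-02  8.4141e+01] 0.969 [1594]
b2 [1] [ 5.50700e-01 -2.94000e-02  8.39298e+01] 0.908 [1671]
b2 [0, 1] [ 5.50200e-01 -3.17000e-02  8.43207e+01] 0.928 [1594, 1671]
b3 [0] [ 6.72800e-01 -5.41000e-02  8.45527e+01] 0.975 [1621]
b3 [1] [ 6.74300e-01 -5.11000e-02  8.52624e+01] 0.815 [2002]
b3 [0, 1] [ 6.73200e-01 -5.34000e-02  8.49153e+01] 0.888 [1621, 2002]
sp1 [0] [ 0.3357 -0.3167 44.002 ] 0.913 [259]
sp1 [1] [ 0.3348 -0.315  43.8176] 0.949 [1203]
sp1 [0, 1] [ 0.3346 -0.3157 44.2382] 0.912 [259, 1203]
sp2 [0] [ 0.405  -0.1732 55.1399] 0.661 [494]
sp2 [1] [ 0.4045 -0.1708 55.2172] 0.909 [884]
sp2 [0, 1] [ 0.4044 -0.1717 54.8388] 0.773 [494, 884]
c2 [0] [0.3859 0.2294 0.    ] 0.942 [548]
c2 [1] [0.3852 0.237  0.    ] 0.681 [569]
c2 [0, 1] [0.386  0.2295 0.    ] 0.79 [548, 569]
c3 [0] [0.3715 0.3332 0.    ] 0.927 [586]
c3 [1] [0.3716 0.337  0.    ] 0.913 [335]
c3 [0, 1] [0.3719 0.3339 0.    ] 0.904 [586, 335]
tray [array([ 0.523, -0.147]), array([ 0.546, -0.146]), array([ 0.708, -0.228]), array([ 0.65 , -0.328]), array([ 0.489, -0.251])]
bin [array([ 0.478, -0.32 ]), array([ 0.612, -0.396]), array([ 0.536, -0.517]), array([ 0.405, -0.442])]
```

View pics/crop2.png

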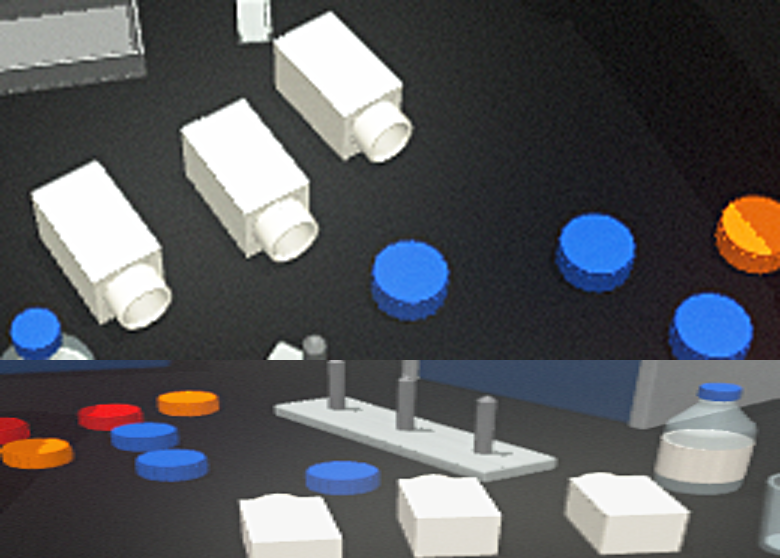

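The crop shows three square white bottles (scene 331,218 / 301,248 / 252,270), mouths toward +y. There are three blue caps (357,283 / 419,273 / 457,300). The look-alikes to leave are orange at (472,268) and (487,357), red at (514,286) and (495,322), and the blue cap on the glass bottle at (232,300). The scoop is at (304,185) and the spatula at (291,143).

```bash
cat >> h.py <<'E'
def seq(targets,o=None):
    """split moves into calls; print 6 fractions per call"""
    o=o or robot.get_obs(); P,R=o['ee_pos'].copy(),o['orientation'].copy()
    for name,(p,Rt) in targets:
        p=np.array(p); rv=Ro.from_matrix(R.T@Rt).as_rotvec(); d=R.T@(p-P)
        n=int(max(np.ceil(np.abs(d).max()/.199),np.ceil(np.linalg.norm(d)/.36),np.ceil(np.degrees(np.linalg.norm(rv))/66),1))
        P0,R0=P,R
        for i in range(1,n+1):
            Pi,Ri=P0+(p-P0)*i/n,R0@Ro.from_rotvec(rv*i/n).as_matrix()
            f=np.r_[Ro.from_matrix(R.T@Ri).as_rotvec(degrees=True)/90,R.T@(Pi-P)/.2].round(3)
            R=R@Ro.from_rotvec(np.radians(f[:3]*90)).as_matrix(); P=P+(R0 if i==0 else Rprev(R,f))@(f[3:]*.2)
            print(name,i,','.join(f'{v:g}' for v in f))
def Rprev(R,f): return R@Ro.from_rotvec(np.radians(f[:3]*90)).as_matrix().T
def frame(z,y):
    z=np.array(z,float);z/=np.linalg.norm(z);y=np.array(y,float);y-=z*(y@z);y/=np.linalg.norm(y);return np.c_[np.cross(y,z),y,z]
Z=np.array([0,0,1.])
B={1:(.4375,-.061,87),2:(.5498,-.032,84.2),3:(.673,-.0535,84.8)}
def pick(b,d=.05,hz=.032,tilt=30):
    x,y,w=b; a=np.array([np.cos(np.radians(w)),np.sin(np.radians(w)),0]); t=np.radians(tilt)
    return np.array([x,y,0])+a*d+Z*hz, frame(np.sin(t)*a-np.cos(t)*Z,np.cross(a,Z))
def put(peg,z,yaw,d=.05,hz=.032,tilt=30):
    h=np.array([np.cos(np.radians(yaw)),np.sin(np.radians(yaw)),0]); t=np.radians(tilt)
    return np.array([peg[0],peg[1],0])-h*(hz-.028)+Z*z, frame(np.cos(t)*h-np.sin(t)*Z,np.cross(Z,h))
E
python3 - <<'E'
from h import *
S,D=imaging.camera_model('scene'),imaging.camera_model('side'); cs=[S,D]
I=[cv2.imread('pics/scene0.png'),cv2.imread('pics/side0.png')]
for k,u,poly,q0,th in (('tray',(0,0),None,(.60,-.22,-27),45),('bin',(0,0),None,(.51,-.41,-27),45)):
  for ids in ([0],[1],[0,1]):
    ms=[]
    for i in ids:
        near=cv2.dilate(sil(k,q0,cs[i]),np.ones((61,61)))
        b=cv2.resize((cv2.GaussianBlur(I[i],(3,3),0).min(2)>th).astype(np.uint8),None,fx=2,fy=2,interpolation=0)&near
        b=cv2.morphologyEx(b,cv2.MORPH_CLOSE,np.ones((9,9)))
        n,l,st,_=cv2.connectedComponentsWithStats(b); m=(l==1+st[1:,4].argmax()).astype(np.uint8)
        c,_=cv2.findContours(m,0,1); cv2.drawContours(m,c,-1,1,-1); ms.append(m)
    print(k,ids,*[x if np.isscalar(x) else x.round(4) for x in fit(k,q0,ms,[cs[i] for i in ids])])
# deck corners, scene
print('deck',[onz(u,S,.02)[:2].round(3) for u in ((313,304),(447,365),(437,390),(297,327))])
g=pick(B[1]); seq([('hover',(g[0]-.09*g[1][:,2],g[1])),('down',g)])
E
```

```text
tray [0] [  0.6043  -0.22   -31.5955] 0.6572676232064878
tray [1] [  0.5973  -0.2605 -25.0801] 0.5143300092181345
tray [0, 1] [  0.6031  -0.2218 -28.9677] 0.5589615062368388
bin [0] [  0.5087  -0.4121 -32.0911] 0.9769420807027175
bin [1] [  0.5083  -0.4193 -12.7985] 0.6933294428092966
bin [0, 1] [  0.5092  -0.4132 -32.53  ] 0.8221423122095737
deck [array([0.624, 0.147]), array([0.504, 0.429]), array([0.559, 0.454]), array([0.686, 0.17 ])]
hover 1 -0.075,0.094,0.278,-0.727,-0.761,0.233
hover 2 -0.074,0.094,0.277,-1.003,-0.392,0.034
hover 3 -0.075,0.094,0.278,-1.066,0.074,-0.14
down 1 -0,-0,-0,-0,-0,0.45
```

```bash
sed -i 's#np.linalg.norm(d)/.36#np.linalg.norm(d)/.198#' h.py
cat >> h.py <<'E'
PEG=[(.637,.204),(.597,.301),(.5565,.398)]
E
python3 - <<'E'
from h import *
g=pick(B[1]); seq([('hover',(g[0]-.09*g[1][:,2],g[1]))])
E
```

```text
hover 1 -0.056,0.07,0.208,-0.545,-0.571,0.175
hover 2 -0.056,0.071,0.209,-0.714,-0.373,0.063
hover 3 -0.056,0.07,0.208,-0.798,-0.123,-0.044
hover 4 -0.056,0.071,0.208,-0.784,0.145,-0.131
```

```bash
python3 -m crank '[-0.056,0.07,0.208,-0.545,-0.571,0.175,-1,-0.056,0.07,0.208,-0.545,-0.571,0.175,-1,-0.056,0.07,0.208,-0.545,-0.571,0.175,-1,-0.056,0.07,0.208,-0.545,-0.571,0.175,-1,-0.056,0.07,0.208,-0.545,-0.571,0.175,-1,-0.056,0.07,0.208,-0.545,-0.571,0.175,-1,-0.056,0.07,0.208,-0.545,-0.571,0.175,-1,-0.056,0.07,0.208,-0.545,-0.571,0.175,-1,-0.056,0.07,0.208,-0.545,-0.571,0.175,-1,-0.056,0.07,0.208,-0.545,-0.571,0.175,-1]' 40
python3 -m crank '[-0.056,0.071,0.209,-0.714,-0.373,0.063,-1,-0.056,0.071,0.209,-0.714,-0.373,0.063,-1,-0.056,0.071,0.209,-0.714,-0.373,0.063,-1,-0.056,0.071,0.209,-0.714,-0.373,0.063,-1,-0.056,0.071,0.209,-0.714,-0.373,0.063,-1,-0.056,0.071,0.209,-0.714,-0.373,0.063,-1,-0.056,0.071,0.209,-0.714,-0.373,0.063,-1,-0.056,0.071,0.209,-0.714,-0.373,0.063,-1,-0.056,0.071,0.209,-0.714,-0.373,0.063,-1,-0.056,0.071,0.209,-0.714,-0.373,0.063,-1]'
python3 - <<'E'
from h import *
print(robot.get_obs()['joint_pos'].round(1))
g=pick(B[1]); seq([('hover',(g[0]-.09*g[1][:,2],g[1]))])
E
```

```text
time: 0.93
ee_pos: [0.2185, 0.3652, 0.215]
orientation: [[-0.818, 0.573, -0.061], [0.563, 0.817, 0.126], [0.122, 0.068, -0.99]]
wrist_force: [0.0, 0.1, -0.0]
opening: 0.0854
grasp_force: 0.0
time: 1.77
ee_pos: [0.2914, 0.2255, 0.1802]
orientation: [[-0.581, 0.81, -0.078], [0.772, 0.579, 0.263], [0.258, 0.092, -0.962]]
wrist_force: [0.6, -0.8, -0.4]
opening: 0.0851
grasp_force: 0.0
[ 26.  -12.1 -30.8  68.7  15.7  80.1]
hover 1 -0.056,0.07,0.209,-0.801,-0.128,-0.045
hover 2 -0.056,0.07,0.209,-0.789,0.144,-0.132
```

```bash
python3 -m crank '[-0.056,0.07,0.209,-0.801,-0.128,-0.045,-1,-0.056,0.07,0.209,-0.801,-0.128,-0.045,-1,-0.056,0.07,0.209,-0.801,-0.128,-0.045,-1,-0.056,0.07,0.209,-0.801,-0.128,-0.045,-1,-0.056,0.07,0.209,-0.801,-0.128,-0.045,-1,-0.056,0.07,0.209,-0.801,-0.128,-0.045,-1,-0.056,0.07,0.209,-0.801,-0.128,-0.045,-1,-0.056,0.07,0.209,-0.801,-0.128,-0.045,-1,-0.056,0.07,0.209,-0.801,-0.128,-0.045,-1,-0.056,0.07,0.209,-0.801,-0.128,-0.045,-1]' >/dev/null
python3 -m crank '[-0.056,0.07,0.209,-0.789,0.144,-0.132,-1,-0.056,0.07,0.209,-0.789,0.144,-0.132,-1,-0.056,0.07,0.209,-0.789,0.144,-0.132,-1,-0.056,0.07,0.209,-0.789,0.144,-0.132,-1,-0.056,0.07,0.209,-0.789,0.144,-0.132,-1,-0.056,0.07,0.209,-0.789,0.144,-0.132,-1,-0.056,0.07,0.209,-0.789,0.144,-0.132,-1,-0.056,0.07,0.209,-0.789,0.144,-0.132,-1,-0.056,0.07,0.209,-0.789,0.144,-0.132,-1,-0.056,0.07,0.209,-0.789,0.144,-0.132,-1]'
python3 - <<'E'
from h import *
g=pick(B[1]); seq([('down',g)])
im=imaging.get_image('wrist'); cv2.imwrite('pics/w1.png',im[:,:,::-1])
E
```

```text
time: 3.43
ee_pos: [0.437, -0.0566, 0.1103]
orientation: [[0.046, 0.999, 0.028], [0.865, -0.053, 0.499], [0.5, 0.001, -0.866]]
wrist_force: [-0.4, -0.6, -0.1]
opening: 0.0851
grasp_force: 0.0
down 1 0.001,0,-0,0.002,0.003,0.453
```

View pics/w1.png

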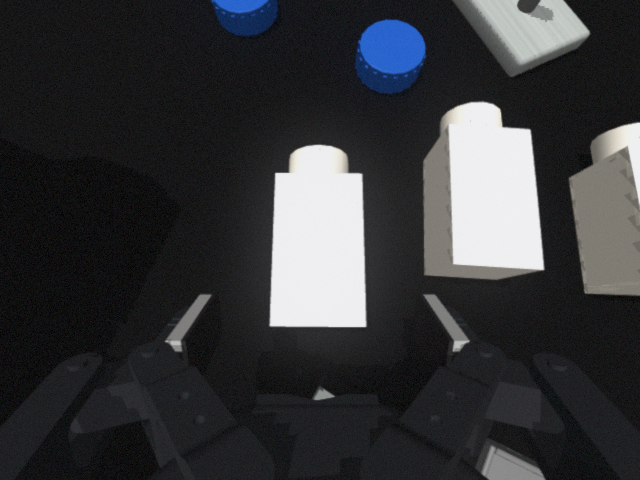

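The wrist view has bottle 1 (270–365, 150–325) centred between the fingers. I'll go down, close and lift.

```bash
python3 -m crank '[0,0,0,0,0,0.453,-1,0,0,0,0,0,0.453,-1,0,0,0,0,0,0.453,-1,0,0,0,0,0,0.453,-1,0,0,0,0,0,0.453,-1,0,0,0,0,0,0.453,0.8,0,0,0,0,0,0.453,0.8,0,0,0,0,0,0.453,0.8,0,0,0,0,0,0.453,0.8,0,0,0,0,0,0.453,0.8]' 40
python3 -m crank '[0,0,0,0,0,0,0.8,0,0,0,0,0,0,0.8,0,0,0,0,0,0,0.8,0,0,0,0.3,0,-0.52,0.8,0,0,0,0.3,0,-0.52,0.8,0,0,0,0.3,0,-0.52,0.8,0,0,0,0.3,0,-0.52,0.8,0,0,0,0.3,0,-0.52,0.8,0,0,0,0.3,0,-0.52,0.8,0,0,0,0.3,0,-0.52,0.8]'
python3 - <<'E'
from h import *
seq([('via',put((.50,.2),.22,26)),('hover',put(PEG[2],.215,35))])
E
```

```text
time: 4.32
ee_pos: [0.4411, -0.0135, 0.0327]
orientation: [[0.048, 0.998, 0.031], [0.865, -0.057, 0.498], [0.499, 0.003, -0.866]]
wrist_force: [-1.7, -2.4, 5.5]
opening: 0.0555
grasp_force: 42.5
time: 5.15
ee_pos: [0.4391, -0.0126, 0.1502]
orientation: [[0.049, 0.998, 0.026], [0.865, -0.056, 0.499], [0.5, -0.002, -0.866]]
wrist_force: [0.9, 0.5, -1.3]
opening: 0.0554
grasp_force: 43.0
via 1 -0.123,-0.196,-0.456,0.367,0.076,0.077
via 2 -0.122,-0.196,-0.457,0.241,0.296,0.016
via 3 -0.122,-0.197,-0.456,-0.005,0.379,0.047
hover 1 -0.043,0,-0.025,-0.161,0.382,0.304
hover 2 -0.044,0,-0.025,-0.176,0.354,0.329
```

```bash
python3 -m crank '[-0.123,-0.196,-0.456,0.367,0.076,0.077,0.8,-0.123,-0.196,-0.456,0.367,0.076,0.077,0.8,-0.123,-0.196,-0.456,0.367,0.076,0.077,0.8,-0.123,-0.196,-0.456,0.367,0.076,0.077,0.8,-0.123,-0.196,-0.456,0.367,0.076,0.077,0.8,-0.123,-0.196,-0.456,0.367,0.076,0.077,0.8,-0.123,-0.196,-0.456,0.367,0.076,0.077,0.8,-0.123,-0.196,-0.456,0.367,0.076,0.077,0.8,-0.123,-0.196,-0.456,0.367,0.076,0.077,0.8,-0.123,-0.196,-0.456,0.367,0.076,0.077,0.8]'
python3 -m crank '[-0.122,-0.196,-0.457,0.241,0.296,0.016,0.8,-0.122,-0.196,-0.457,0.241,0.296,0.016,0.8,-0.122,-0.196,-0.457,0.241,0.296,0.016,0.8,-0.122,-0.196,-0.457,0.241,0.296,0.016,0.8,-0.122,-0.196,-0.457,0.241,0.296,0.016,0.8,-0.122,-0.196,-0.457,0.241,0.296,0.016,0.8,-0.122,-0.196,-0.457,0.241,0.296,0.016,0.8,-0.122,-0.196,-0.457,0.241,0.296,0.016,0.8,-0.122,-0.196,-0.457,0.241,0.296,0.016,0.8,-0.122,-0.196,-0.457,0.241,0.296,0.016,0.8]'
python3 -m crank '[-0.122,-0.197,-0.456,-0.005,0.379,0.047,0.8,-0.122,-0.197,-0.456,-0.005,0.379,0.047,0.8,-0.122,-0.197,-0.456,-0.005,0.379,0.047,0.8,-0.122,-0.197,-0.456,-0.005,0.379,0.047,0.8,-0.122,-0.197,-0.456,-0.005,0.379,0.047,0.8,-0.122,-0.197,-0.456,-0.005,0.379,0.047,0.8,-0.122,-0.197,-0.456,-0.005,0.379,0.047,0.8,-0.122,-0.197,-0.456,-0.005,0.379,0.047,0.8,-0.122,-0.197,-0.456,-0.005,0.379,0.047,0.8,-0.122,-0.197,-0.456,-0.005,0.379,0.047,0.8]'
python3 - <<'E'
from h import *
print(robot.get_obs()['joint_pos'].round(1))
seq([('hover',put(PEG[2],.215,35)),('in',put(PEG[2],.095,35))])
E
```

```text
time: 5.98
ee_pos: [0.4586, 0.0577, 0.1737]
orientation: [[-0.568, 0.77, 0.291], [0.821, 0.503, 0.271], [0.063, 0.393, -0.918]]
wrist_force: [-0.0, 0.0, -1.5]
opening: 0.0555
grasp_force: 42.9
time: 6.82
ee_pos: [0.4784, 0.1279, 0.1981]
orientation: [[-0.778, 0.168, 0.606], [0.367, 0.904, 0.22], [-0.51, 0.394, -0.765]]
wrist_force: [-0.3, -0.1, -0.9]
opening: 0.0557
grasp_force: 43.0
time: 7.65
ee_pos: [0.4978, 0.1984, 0.2219]
orientation: [[-0.449, -0.437, 0.78], [-0.218, 0.9, 0.379], [-0.867, 0.0, -0.499]]
wrist_force: [-0.1, -0.6, -0.4]
opening: 0.0561
grasp_force: 43.2
[ 18.4 -28.6 -61.1  -2.4   6.5  -3.8]
hover 1 -0.044,0,-0.025,-0.155,0.383,0.303
hover 2 -0.044,0.001,-0.026,-0.169,0.355,0.329
in 1 0,0,0,0.52,0,0.3
```

```bash
python3 -m crank '[-0.044,0,-0.025,-0.155,0.383,0.303,0.8,-0.044,0,-0.025,-0.155,0.383,0.303,0.8,-0.044,0,-0.025,-0.155,0.383,0.303,0.8,-0.044,0,-0.025,-0.155,0.383,0.303,0.8,-0.044,0,-0.025,-0.155,0.383,0.303,0.8,-0.044,0,-0.025,-0.155,0.383,0.303,0.8,-0.044,0,-0.025,-0.155,0.383,0.303,0.8,-0.044,0,-0.025,-0.155,0.383,0.303,0.8,-0.044,0,-0.025,-0.155,0.383,0.303,0.8,-0.044,0,-0.025,-0.155,0.383,0.303,0.8]' >/dev/null
python3 -m crank '[-0.044,0.001,-0.026,-0.169,0.355,0.329,0.8,-0.044,0.001,-0.026,-0.169,0.355,0.329,0.8,-0.044,0.001,-0.026,-0.169,0.355,0.329,0.8,-0.044,0.001,-0.026,-0.169,0.355,0.329,0.8,-0.044,0.001,-0.026,-0.169,0.355,0.329,0.8,-0.044,0.001,-0.026,-0.169,0.355,0.329,0.8,-0.044,0.001,-0.026,-0.169,0.355,0.329,0.8,-0.044,0.001,-0.026,-0.169,0.355,0.329,0.8,-0.044,0.001,-0.026,-0.169,0.355,0.329,0.8,-0.044,0.001,-0.026,-0.169,0.355,0.329,0.8]'
python3 - <<'E'
from h import *
seq([('in',put(PEG[2],.095,35))])
T=[]
for n,(x,y,w,h) in (('scene',(340,200,180,180)),('side',(240,70,150,150))):
    c=imaging.camera_model(n); i=imaging.get_image(n)[:,:,::-1].copy()
    for z,col in ((.145,(0,0,255)),(.02,(0,255,0))):   # mouth centre, peg foot expected
        u=proj([[*PEG[2],z]],c)[0]; cv2.circle(i,tuple(int(v) for v in u.round()),2,col,-1)
    T.append(cv2.resize(i[y:y+h,x:x+w],(400,400),interpolation=cv2.INTER_CUBIC))
cv2.imwrite('pics/hov1.png',np.hstack(T))
E
```

```text
time: 9.32
ee_pos: [0.5522, 0.395, 0.2144]
orientation: [[-0.408, -0.575, 0.709], [-0.288, 0.818, 0.497], [-0.866, -0.002, -0.499]]
wrist_force: [0.2, -0.3, -1.2]
opening: 0.0558
grasp_force: 43.0
in 1 0,0,0.001,0.514,0.001,0.304
```

View pics/hov1.png

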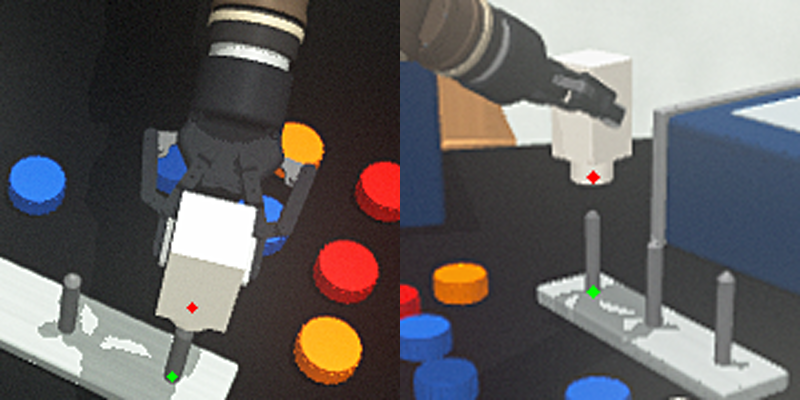

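The mouth is centred over the left peg in both views, with the marker on the peg foot. I'll lower it.

```bash
python3 -m crank '[0,0,0,0.08,0,0.046,0.8,0,0,0,0.16,0,0.092,0.8,0,0,0,0.24,0,0.139,0.8,0,0,0,0.32,0,0.185,0.8,0,0,0,0.4,0,0.231,0.8,0,0,0,0.45,0,0.26,0.8,0,0,0,0.48,0,0.277,0.8,0,0,0,0.5,0,0.289,0.8,0,0,0,0.52,0,0.3,0.8,0,0,0,0.53,0,0.306,0.8]'
```

```text
time: 10.25
ee_pos: [0.5527, 0.3957, 0.0923]
orientation: [[-0.407, -0.575, 0.709], [-0.288, 0.818, 0.498], [-0.867, -0.002, -0.499]]
wrist_force: [-1.3, -0.5, 3.0]
opening: 0.0557
grasp_force: 43.3
```

```bash
python3 -m crank '[0,0,0,0.005,0,0.003,0.8,0,0,0,0.01,0,0.005,0.8,0,0,0,0.01,0,0.005,-0.2,0,0,0,0.01,0,0.005,-1,0,0,0,0.01,0,0.005,-1,0,0,0,0.01,0,0.005,-1,0,0,0,0.01,0,-0.15,-1,0,0,0,0.01,0,-0.4,-1,0,0,0,0,0,-0.6,-1,0,0,0,0,0,-0.75,-1]'
python3 - <<'E'
from h import *
T=[]
for n,(x,y,w,h) in (('scene',(340,200,180,180)),('side',(240,70,150,150))):
    i=imaging.get_image(n)[:,:,::-1]; T.append(cv2.resize(i[y:y+h,x:x+w],(400,400),interpolation=cv2.INTER_CUBIC))
cv2.imwrite('pics/rel1.png',np.hstack(T))
g=pick(B[2]); seq([('hover',(g[0]-.12*g[1][:,2],g[1]))])
E
```

```text
time: 11.08
ee_pos: [0.4444, 0.3197, 0.1663]
orientation: [[-0.409, -0.576, 0.708], [-0.29, 0.818, 0.497], [-0.865, -0.002, -0.502]]
wrist_force: [1.6, 0.4, 1.3]
opening: 0.0851
grasp_force: 0.0
hover 1 0.136,0.167,0.496,0.155,-0.593,-0.147
hover 2 0.136,0.168,0.497,-0.296,-0.555,-0.036
hover 3 0.135,0.167,0.496,-0.594,-0.198,-0.075
```

View pics/rel1.png

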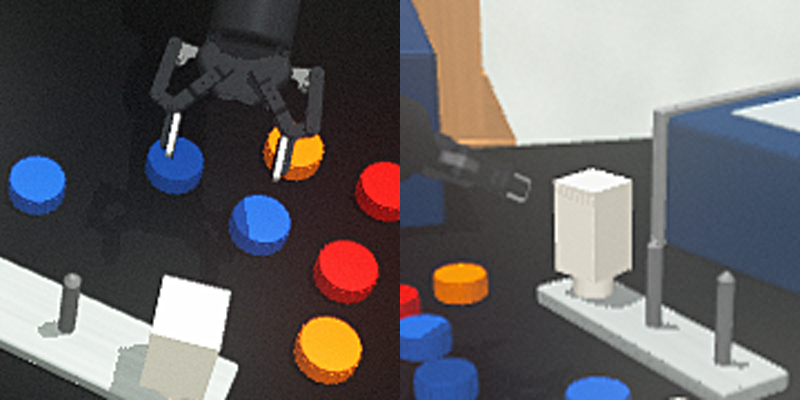

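Bottle 1 stands upright on its peg. On to bottle 2.

```bash
python3 -m crank '[0.136,0.167,0.496,0.155,-0.593,-0.147,-1,0.136,0.167,0.496,0.155,-0.593,-0.147,-1,0.136,0.167,0.496,0.155,-0.593,-0.147,-1,0.136,0.167,0.496,0.155,-0.593,-0.147,-1,0.136,0.167,0.496,0.155,-0.593,-0.147,-1,0.136,0.167,0.496,0.155,-0.593,-0.147,-1,0.136,0.167,0.496,0.155,-0.593,-0.147,-1,0.136,0.167,0.496,0.155,-0.593,-0.147,-1,0.136,0.167,0.496,0.155,-0.593,-0.147,-1,0.136,0.167,0.496,0.155,-0.593,-0.147,-1]' >/dev/null
python3 -m crank '[0.136,0.168,0.497,-0.296,-0.555,-0.036,-1,0.136,0.168,0.497,-0.296,-0.555,-0.036,-1,0.136,0.168,0.497,-0.296,-0.555,-0.036,-1,0.136,0.168,0.497,-0.296,-0.555,-0.036,-1,0.136,0.168,0.497,-0.296,-0.555,-0.036,-1,0.136,0.168,0.497,-0.296,-0.555,-0.036,-1,0.136,0.168,0.497,-0.296,-0.555,-0.036,-1,0.136,0.168,0.497,-0.296,-0.555,-0.036,-1,0.136,0.168,0.497,-0.296,-0.555,-0.036,-1,0.136,0.168,0.497,-0.296,-0.555,-0.036,-1]' >/dev/null
python3 -m crank '[0.135,0.167,0.496,-0.594,-0.198,-0.075,-1,0.135,0.167,0.496,-0.594,-0.198,-0.075,-1,0.135,0.167,0.496,-0.594,-0.198,-0.075,-1,0.135,0.167,0.496,-0.594,-0.198,-0.075,-1,0.135,0.167,0.496,-0.594,-0.198,-0.075,-1,0.135,0.167,0.496,-0.594,-0.198,-0.075,-1,0.135,0.167,0.496,-0.594,-0.198,-0.075,-1,0.135,0.167,0.496,-0.594,-0.198,-0.075,-1,0.135,0.167,0.496,-0.594,-0.198,-0.075,-1,0.135,0.167,0.496,-0.594,-0.198,-0.075,-1]'
python3 - <<'E'
from h import *
g=pick(B[2]); seq([('down',g)])
# recheck of bottle pose from scene
c=imaging.camera_model('scene');i=imaging.get_image('scene')[:,:,::-1];cv2.imwrite('pics/s3.png',i)
E
```

```text
time: 13.68
ee_pos: [0.55, -0.0405, 0.1308]
orientation: [[0.088, 0.995, 0.044], [0.866, -0.098, 0.491], [0.493, -0.005, -0.87]]
wrist_force: [-0.6, 0.6, 0.5]
opening: 0.0853
grasp_force: 0.0
down 1 -0.004,0.005,0,0.011,-0.002,0.574
```

```bash
python3 -m crank '[0,0.005,0,0.011,0,0.574,-1,0,0.005,0,0.011,0,0.574,-1,0,0.005,0,0.011,0,0.574,-1,0,0.005,0,0.011,0,0.574,-1,0,0.005,0,0.011,0,0.574,-1,0,0.005,0,0.011,0,0.574,-1,0,0.005,0,0.011,0,0.574,0.8,0,0.005,0,0.011,0,0.574,0.8,0,0.005,0,0.011,0,0.574,0.8,0,0.005,0,0.011,0,0.574,0.8]' 40
python3 -m crank '[0,0,0,0,0,0,0.8,0,0,0,0,0,0,0.8,0,0,0,0,0,0,0.8,0,0,0,0.3,0,-0.52,0.8,0,0,0,0.3,0,-0.52,0.8,0,0,0,0.3,0,-0.52,0.8,0,0,0,0.3,0,-0.52,0.8,0,0,0,0.3,0,-0.52,0.8,0,0,0,0.3,0,-0.52,0.8,0,0,0,0.3,0,-0.52,0.8]'
python3 - <<'E'
from h import *
seq([('via',put((.51,.18),.22,24)),('hover',put(PEG[1],.215,24))])
E
```

```text
time: 14.57
ee_pos: [0.5568, 0.0166, 0.0338]
orientation: [[0.091, 0.995, 0.047], [0.861, -0.102, 0.498], [0.5, -0.004, -0.866]]
wrist_force: [-1.8, -1.4, 6.8]
opening: 0.0555
grasp_force: 43.4
time: 15.4
ee_pos: [0.5557, 0.0172, 0.1507]
orientation: [[0.093, 0.995, 0.043], [0.861, -0.102, 0.499], [0.5, -0.01, -0.866]]
wrist_force: [-0.1, -1.3, -1.4]
opening: 0.0558
grasp_force: 43.3
via 1 -0.124,-0.196,-0.459,0.281,-0.11,0.031
via 2 -0.124,-0.197,-0.459,0.278,0.106,-0.062
via 3 -0.124,-0.196,-0.458,0.111,0.27,-0.085
hover 1 -0,-0,-0,-0.301,0.376,0.569
```

```bash
python3 -m crank '[-0.124,-0.196,-0.459,0.281,-0.11,0.031,0.8,-0.124,-0.196,-0.459,0.281,-0.11,0.031,0.8,-0.124,-0.196,-0.459,0.281,-0.11,0.031,0.8,-0.124,-0.196,-0.459,0.281,-0.11,0.031,0.8,-0.124,-0.196,-0.459,0.281,-0.11,0.031,0.8,-0.124,-0.196,-0.459,0.281,-0.11,0.031,0.8,-0.124,-0.196,-0.459,0.281,-0.11,0.031,0.8,-0.124,-0.196,-0.459,0.281,-0.11,0.031,0.8,-0.124,-0.196,-0.459,0.281,-0.11,0.031,0.8,-0.124,-0.196,-0.459,0.281,-0.11,0.031,0.8]' >/dev/null
python3 -m crank '[-0.124,-0.197,-0.459,0.278,0.106,-0.062,0.8,-0.124,-0.197,-0.459,0.278,0.106,-0.062,0.8,-0.124,-0.197,-0.459,0.278,0.106,-0.062,0.8,-0.124,-0.197,-0.459,0.278,0.106,-0.062,0.8,-0.124,-0.197,-0.459,0.278,0.106,-0.062,0.8,-0.124,-0.197,-0.459,0.278,0.106,-0.062,0.8,-0.124,-0.197,-0.459,0.278,0.106,-0.062,0.8,-0.124,-0.197,-0.459,0.278,0.106,-0.062,0.8,-0.124,-0.197,-0.459,0.278,0.106,-0.062,0.8,-0.124,-0.197,-0.459,0.278,0.106,-0.062,0.8]' >/dev/null
python3 -m crank '[-0.124,-0.196,-0.458,0.111,0.27,-0.085,0.8,-0.124,-0.196,-0.458,0.111,0.27,-0.085,0.8,-0.124,-0.196,-0.458,0.111,0.27,-0.085,0.8,-0.124,-0.196,-0.458,0.111,0.27,-0.085,0.8,-0.124,-0.196,-0.458,0.111,0.27,-0.085,0.8,-0.124,-0.196,-0.458,0.111,0.27,-0.085,0.8,-0.124,-0.196,-0.458,0.111,0.27,-0.085,0.8,-0.124,-0.196,-0.458,0.111,0.27,-0.085,0.8,-0.124,-0.196,-0.458,0.111,0.27,-0.085,0.8,-0.124,-0.196,-0.458,0.111,0.27,-0.085,0.8]'
python3 - <<'E'
from h import *
seq([('hover',put(PEG[1],.215,24))])
E
```

```text
time: 17.9
ee_pos: [0.5077, 0.1785, 0.222]
orientation: [[-0.456, -0.405, 0.792], [-0.201, 0.914, 0.351], [-0.867, 0.001, -0.499]]
wrist_force: [0.3, 0.5, -1.4]
opening: 0.0555
grasp_force: 43.5
hover 1 -0.001,0.001,-0.001,-0.287,0.379,0.569
```

```bash
python3 -m crank '[0,0,0,-0.287,0.379,0.569,0.8,0,0,0,-0.287,0.379,0.569,0.8,0,0,0,-0.287,0.379,0.569,0.8,0,0,0,-0.287,0.379,0.569,0.8,0,0,0,-0.287,0.379,0.569,0.8,0,0,0,-0.287,0.379,0.569,0.8,0,0,0,-0.287,0.379,0.569,0.8,0,0,0,-0.287,0.379,0.569,0.8,0,0,0,-0.287,0.379,0.569,0.8,0,0,0,-0.287,0.379,0.569,0.8]'
python3 - <<'E'
from h import *
print(put(PEG[1],.215,24)[0].round(4)); seq([('in',put(PEG[1],.092,24))])
T=[]
for n,(x,y,w,h) in (('scene',(300,180,180,180)),('side',(250,70,150,150))):
    c=imaging.camera_model(n); i=imaging.get_image(n)[:,:,::-1].copy()
    for z,col in ((.145,(0,0,255)),(.02,(0,255,0))):
        u=proj([[*PEG[1],z]],c)[0]; cv2.circle(i,tuple(int(v) for v in u.round()),2,col,-1)
    T.append(cv2.resize(i[y:y+h,x:x+w],(400,400),interpolation=cv2.INTER_CUBIC))
cv2.imwrite('pics/hov2.png',np.hstack(T))
E
```

```text
time: 18.73
ee_pos: [0.5922, 0.2987, 0.2147]
orientation: [[-0.455, -0.406, 0.793], [-0.202, 0.914, 0.351], [-0.867, -0.0, -0.498]]
wrist_force: [-1.0, 0.1, -2.3]
opening: 0.0551
grasp_force: 43.4
[0.5933 0.2994 0.215 ]
in 1 -0.001,0.001,-0,0.528,0.001,0.311
```

View pics/hov2.png

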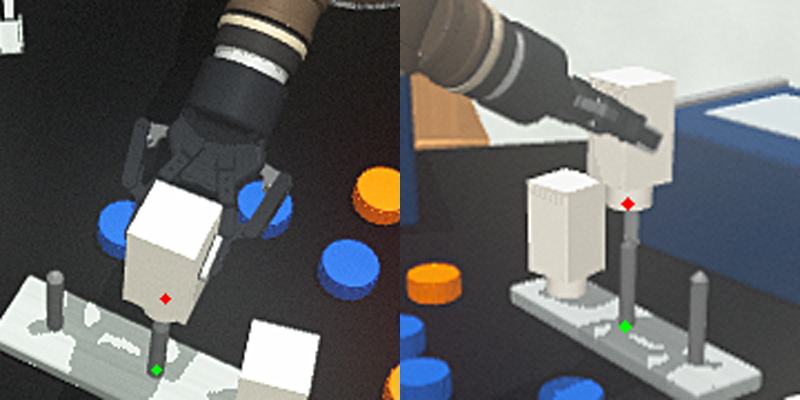

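Bottle 2 is centred over the middle peg. I'll lower it and release.

```bash
python3 -m crank '[0,0,0,0.08,0,0.048,0.8,0,0,0,0.16,0,0.095,0.8,0,0,0,0.24,0,0.142,0.8,0,0,0,0.32,0,0.188,0.8,0,0,0,0.4,0,0.235,0.8,0,0,0,0.45,0,0.264,0.8,0,0,0,0.48,0,0.282,0.8,0,0,0,0.5,0,0.294,0.8,0,0,0,0.52,0,0.306,0.8,0,0,0,0.53,0,0.311,0.8]'
python3 -m crank '[0,0,0,0.005,0,0.003,0.8,0,0,0,0.01,0,0.005,0.8,0,0,0,0.01,0,0.005,-0.2,0,0,0,0.01,0,0.005,-1,0,0,0,0.01,0,0.005,-1,0,0,0,0.01,0,0.005,-1,0,0,0,0.01,0,-0.15,-1,0,0,0,0.01,0,-0.4,-1,0,0,0,0,0,-0.6,-1,0,0,0,0,0,-0.75,-1]'
python3 - <<'E'
from h import *
g=pick(B[3]); seq([('up',(np.array([.50,.15,.22]),robot.get_obs()['orientation'])),('hover',(g[0]-.12*g[1][:,2],g[1]))])
E
```

```text
time: 19.67
ee_pos: [0.5937, 0.2999, 0.0915]
orientation: [[-0.455, -0.406, 0.793], [-0.203, 0.914, 0.352], [-0.867, -0.001, -0.498]]
wrist_force: [-0.2, -0.3, -1.4]
opening: 0.0556
grasp_force: 43.5
time: 20.5
ee_pos: [0.4729, 0.2461, 0.1655]
orientation: [[-0.457, -0.406, 0.791], [-0.204, 0.914, 0.351], [-0.866, -0.001, -0.5]]
wrist_force: [0.5, 0.4, 1.7]
opening: 0.0854
grasp_force: 0.0
up 1 0,0,0,-0.2,-0.494,-0.198
hover 1 0.122,0.196,0.456,0.063,-0.442,0.172
hover 2 0.122,0.196,0.457,-0.287,-0.318,0.212
hover 3 0.122,0.196,0.456,-0.462,0.001,0.123
```

```bash
python3 -m crank '[0,0,0,-0.2,-0.494,-0.198,-1,0,0,0,-0.2,-0.494,-0.198,-1,0,0,0,-0.2,-0.494,-0.198,-1,0,0,0,-0.2,-0.494,-0.198,-1,0,0,0,-0.2,-0.494,-0.198,-1,0,0,0,-0.2,-0.494,-0.198,-1,0,0,0,-0.2,-0.494,-0.198,-1,0,0,0,-0.2,-0.494,-0.198,-1,0,0,0,-0.2,-0.494,-0.198,-1,0,0,0,-0.2,-0.494,-0.198,-1]' >/dev/null
python3 -m crank '[0.122,0.196,0.456,0.063,-0.442,0.172,-1,0.122,0.196,0.456,0.063,-0.442,0.172,-1,0.122,0.196,0.456,0.063,-0.442,0.172,-1,0.122,0.196,0.456,0.063,-0.442,0.172,-1,0.122,0.196,0.456,0.063,-0.442,0.172,-1,0.122,0.196,0.456,0.063,-0.442,0.172,-1,0.122,0.196,0.456,0.063,-0.442,0.172,-1,0.122,0.196,0.456,0.063,-0.442,0.172,-1,0.122,0.196,0.456,0.063,-0.442,0.172,-1,0.122,0.196,0.456,0.063,-0.442,0.172,-1]' >/dev/null
python3 -m crank '[0.122,0.196,0.457,-0.287,-0.318,0.212,-1,0.122,0.196,0.457,-0.287,-0.318,0.212,-1,0.122,0.196,0.457,-0.287,-0.318,0.212,-1,0.122,0.196,0.457,-0.287,-0.318,0.212,-1,0.122,0.196,0.457,-0.287,-0.318,0.212,-1,0.122,0.196,0.457,-0.287,-0.318,0.212,-1,0.122,0.196,0.457,-0.287,-0.318,0.212,-1,0.122,0.196,0.457,-0.287,-0.318,0.212,-1,0.122,0.196,0.457,-0.287,-0.318,0.212,-1,0.122,0.196,0.457,-0.287,-0.318,0.212,-1]' >/dev/null
python3 -m crank '[0.122,0.196,0.456,-0.462,0.001,0.123,-1,0.122,0.196,0.456,-0.462,0.001,0.123,-1,0.122,0.196,0.456,-0.462,0.001,0.123,-1,0.122,0.196,0.456,-0.462,0.001,0.123,-1,0.122,0.196,0.456,-0.462,0.001,0.123,-1,0.122,0.196,0.456,-0.462,0.001,0.123,-1,0.122,0.196,0.456,-0.462,0.001,0.123,-1,0.122,0.196,0.456,-0.462,0.001,0.123,-1,0.122,0.196,0.456,-0.462,0.001,0.123,-1,0.122,0.196,0.456,-0.462,0.001,0.123,-1]'
python3 - <<'E'
from h import *
g=pick(B[3]); seq([('down',g)])
imgs=[imaging.get_image(n)[:,:,::-1] for n in ('wrist','scene','side')]
for n,i in zip('wsd',imgs): cv2.imwrite(f'pics/b3{n}.png',i)
cv2.imwrite('pics/b3.png',np.hstack([cv2.resize(imgs[0],(440,330)),cv2.resize(imgs[2][60:280,220:460],(360,330))]))
E
```

```text
time: 23.83
ee_pos: [0.6736, -0.0622, 0.1368]
orientation: [[0.075, 0.996, 0.048], [0.863, -0.089, 0.498], [0.5, 0.004, -0.866]]
wrist_force: [-1.0, 0.6, -0.0]
opening: 0.0855
grasp_force: 0.0
down 1 0.002,-0,0.002,-0.009,-0.009,0.6
```

View pics/b3.png

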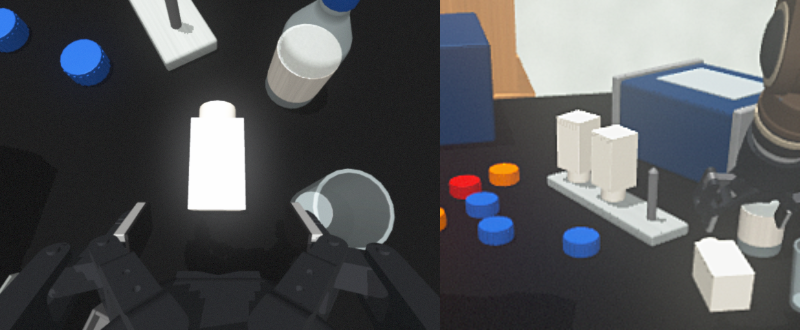

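```bash
python3 - <<'E'
from h import *
c=imaging.camera_model('wrist'); print(onz((454,310),c,.003).round(3),onz((506,303),c,.09).round(3), proj([[.673+.05*.09,-.0035,.056],[.673,-.0535,.056]],c).round(0))
E
python3 -m crank '[0,0,0,0,0,0.1,-0.6,0,0,0,0,0,0.1,-0.6,0,0,0,0,0,0.1,-0.6,0,0,0,-0.009,-0.005,0.3,-0.6,0,0,0,-0.009,-0.005,0.3,-0.6,0,0,0,-0.009,-0.005,0.3,-0.6,0,0,0,-0.009,-0.005,0.3,-0.6,0,0,0,-0.009,-0.005,0.3,-0.6,0,0,0,-0.009,-0.005,0.3,-0.6,0,0,0,-0.009,-0.005,0.3,-0.6]'
```

```text
[ 0.788 -0.067  0.003] [ 0.783 -0.064  0.09 ] [[314. 232.]
 [314. 305.]]
time: 24.82
ee_pos: [0.6763, -0.0347, 0.085]
orientation: [[0.077, 0.996, 0.049], [0.862, -0.092, 0.498], [0.501, 0.004, -0.866]]
wrist_force: [0.8, -0.1, 0.5]
opening: 0.0687
grasp_force: 0.0
```

```bash
python3 -m crank '[0,0,0,0,0,0.3,-0.6,0,0,0,0,0,0.3,-0.6,0,0,0,0,0,0.3,-0.6,0,0,0,0,0,0.3,-0.6,0,0,0,0,0,0.3,-0.6,0,0,0,0,0,0.3,0.8,0,0,0,0,0,0.3,0.8,0,0,0,0,0,0.3,0.8,0,0,0,0,0,0.3,0.8,0,0,0,0,0,0.3,0.8]' 40
python3 -m crank '[0,0,0,0,0,0,0.8,0,0,0,0,0,0,0.8,0,0,0,0.15,0,-0.26,0.8,0,0,0,0.3,0,-0.52,0.8,0,0,0,0.3,0,-0.52,0.8,0,0,0,0.3,0,-0.52,0.8,0,0,0,0.3,0,-0.52,0.8,0,0,0,0.3,0,-0.52,0.8,0,0,0,0.3,0,-0.52,0.8,0,0,0,0.3,0,-0.52,0.8]'
python3 - <<'E'
from h import *
seq([('via',put((.54,.09),.23,18)),('hover',put(PEG[0],.215,18))])
E
```

```text
time: 25.65
ee_pos: [0.6797, -0.0052, 0.0338]
orientation: [[0.077, 0.996, 0.051], [0.862, -0.092, 0.498], [0.501, 0.006, -0.866]]
wrist_force: [-0.6, -3.9, 6.4]
opening: 0.0555
grasp_force: 43.8
time: 26.48
ee_pos: [0.6772, -0.0042, 0.1497]
orientation: [[0.08, 0.996, 0.044], [0.862, -0.091, 0.499], [0.501, -0.001, -0.865]]
wrist_force: [-1.0, -0.1, -1.4]
opening: 0.0553
grasp_force: 43.4
via 1 -0.117,-0.21,-0.435,0.182,-0.248,-0.049
via 2 -0.116,-0.21,-0.436,0.261,-0.069,-0.157
via 3 -0.116,-0.211,-0.435,0.174,0.124,-0.227
hover 1 -0,0,-0,-0.253,0.393,0.59
```

```bash
python3 -m crank '[-0.117,-0.21,-0.435,0.182,-0.248,-0.049,0.8,-0.117,-0.21,-0.435,0.182,-0.248,-0.049,0.8,-0.117,-0.21,-0.435,0.182,-0.248,-0.049,0.8,-0.117,-0.21,-0.435,0.182,-0.248,-0.049,0.8,-0.117,-0.21,-0.435,0.182,-0.248,-0.049,0.8,-0.117,-0.21,-0.435,0.182,-0.248,-0.049,0.8,-0.117,-0.21,-0.435,0.182,-0.248,-0.049,0.8,-0.117,-0.21,-0.435,0.182,-0.248,-0.049,0.8,-0.117,-0.21,-0.435,0.182,-0.248,-0.049,0.8,-0.117,-0.21,-0.435,0.182,-0.248,-0.049,0.8]' >/dev/null
python3 -m crank '[-0.116,-0.21,-0.436,0.261,-0.069,-0.157,0.8,-0.116,-0.21,-0.436,0.261,-0.069,-0.157,0.8,-0.116,-0.21,-0.436,0.261,-0.069,-0.157,0.8,-0.116,-0.21,-0.436,0.261,-0.069,-0.157,0.8,-0.116,-0.21,-0.436,0.261,-0.069,-0.157,0.8,-0.116,-0.21,-0.436,0.261,-0.069,-0.157,0.8,-0.116,-0.21,-0.436,0.261,-0.069,-0.157,0.8,-0.116,-0.21,-0.436,0.261,-0.069,-0.157,0.8,-0.116,-0.21,-0.436,0.261,-0.069,-0.157,0.8,-0.116,-0.21,-0.436,0.261,-0.069,-0.157,0.8]' >/dev/null
python3 -m crank '[-0.116,-0.211,-0.435,0.174,0.124,-0.227,0.8,-0.116,-0.211,-0.435,0.174,0.124,-0.227,0.8,-0.116,-0.211,-0.435,0.174,0.124,-0.227,0.8,-0.116,-0.211,-0.435,0.174,0.124,-0.227,0.8,-0.116,-0.211,-0.435,0.174,0.124,-0.227,0.8,-0.116,-0.211,-0.435,0.174,0.124,-0.227,0.8,-0.116,-0.211,-0.435,0.174,0.124,-0.227,0.8,-0.116,-0.211,-0.435,0.174,0.124,-0.227,0.8,-0.116,-0.211,-0.435,0.174,0.124,-0.227,0.8,-0.116,-0.211,-0.435,0.174,0.124,-0.227,0.8]'
python3 - <<'E'
from h import *
seq([('hover',put(PEG[0],.215,18))])
E
```

```text
time: 28.98
ee_pos: [0.5376, 0.0887, 0.2326]
orientation: [[-0.473, -0.307, 0.826], [-0.153, 0.952, 0.266], [-0.868, -0.001, -0.497]]
wrist_force: [-0.1, -0.3, -2.4]
opening: 0.0554
grasp_force: 43.6
hover 1 -0.001,0.002,-0,-0.237,0.396,0.591
```

```bash
python3 -m crank '[0,0.001,0,-0.237,0.396,0.591,0.8,0,0.001,0,-0.237,0.396,0.591,0.8,0,0.001,0,-0.237,0.396,0.591,0.8,0,0.001,0,-0.237,0.396,0.591,0.8,0,0.001,0,-0.237,0.396,0.591,0.8,0,0.001,0,-0.237,0.396,0.591,0.8,0,0.001,0,-0.237,0.396,0.591,0.8,0,0.001,0,-0.237,0.396,0.591,0.8,0,0.001,0,-0.237,0.396,0.591,0.8,0,0.001,0,-0.237,0.396,0.591,0.8]'
python3 - <<'E'
from h import *
print(put(PEG[0],.215,18)[0].round(4)); seq([('in',put(PEG[0],.092,18))])
T=[]
for n,(x,y,w,h) in (('scene',(260,160,180,180)),('side',(270,70,150,150))):
    c=imaging.camera_model(n); i=imaging.get_image(n)[:,:,::-1].copy()
    for z,col in ((.145,(0,0,255)),(.02,(0,255,0))):
        u=proj([[*PEG[0],z]],c)[0]; cv2.circle(i,tuple(int(v) for v in u.round()),2,col,-1)
    T.append(cv2.resize(i[y:y+h,x:x+w],(400,400),interpolation=cv2.INTER_CUBIC))
cv2.imwrite('pics/hov3.png',np.hstack(T))
E
```

```text
time: 29.82
ee_pos: [0.6321, 0.202, 0.2146]
orientation: [[-0.473, -0.307, 0.826], [-0.154, 0.952, 0.266], [-0.867, -0.002, -0.498]]
wrist_force: [-0.2, 0.5, -1.9]
opening: 0.0559
grasp_force: 43.7
[0.6332 0.2028 0.215 ]
in 1 -0.002,0.002,0,0.529,0.003,0.31
```

View pics/hov3.png

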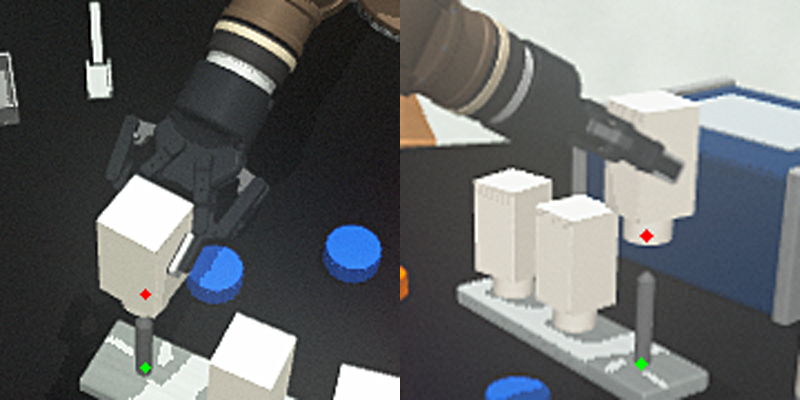

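Bottle 3 is centred over the right peg. I'll lower and release it, then re-measure caps, tools and trays.

```bash
python3 -m crank '[0,0,0,0.08,0,0.048,0.8,0,0,0,0.16,0.003,0.095,0.8,0,0,0,0.24,0.003,0.142,0.8,0,0,0,0.32,0.003,0.188,0.8,0,0,0,0.4,0.003,0.235,0.8,0,0,0,0.45,0.003,0.264,0.8,0,0,0,0.48,0.003,0.282,0.8,0,0,0,0.5,0.003,0.294,0.8,0,0,0,0.52,0.003,0.306,0.8,0,0,0,0.53,0.003,0.311,0.8]'
python3 -m crank '[0,0,0,0.005,0,0.003,0.8,0,0,0,0.01,0,0.005,0.8,0,0,0,0.01,0,0.005,-0.2,0,0,0,0.01,0,0.005,-1,0,0,0,0.01,0,0.005,-1,0,0,0,0.01,0,0.005,-1,0,0,0,0.01,0,-0.15,-1,0,0,0,0.01,0,-0.4,-1,0,0,0,0,0,-0.6,-1,0,0,0,0,0,-0.75,-1]'
cat > loc.py <<'E'
from h import *
import sys
S,D=imaging.camera_model('scene'),imaging.camera_model('side')
I=[imaging.get_image(n)[:,:,::-1].copy() for n in('scene','side')]
cv2.imwrite(f'pics/{sys.argv[1]}s.png',I[0]);cv2.imwrite(f'pics/{sys.argv[1]}d.png',I[1])
hsv=cv2.cvtColor(I[0],cv2.COLOR_BGR2HSV)
for nm,lo,hi in (('blue',100,125),('orange',8,25),('red',0,7)):
    m=((hsv[:,:,0]>=lo)&(hsv[:,:,0]<=hi)&(hsv[:,:,1]>150)&(hsv[:,:,2]>60)).astype(np.uint8); m[:110]=0; m[:,560:]=0; m[375:]=0
    m=cv2.morphologyEx(m,cv2.MORPH_OPEN,np.ones((3,3)))
    n,l,st,ce=cv2.connectedComponentsWithStats(m)
    for k in range(1,n):
        if st[k,4]<150: continue
        q,s=fit('cap',[*onz(ce[k],S,.016)[:2],0],[cv2.resize((l==k).astype(np.uint8),None,fx=2,fy=2,interpolation=0)],[S],False)
        print(nm,ce[k].round(),st[k,4],q[:2].round(4),round(s,2))
E
python3 loc.py a
python3 - <<'E'
from h import *
cs=[imaging.camera_model('scene'),imaging.camera_model('side')]
I=[cv2.imread('pics/as.png'),cv2.imread('pics/ad.png')]
# bin/tray: silhouette overlay with fitted guesses
for k,q,col in(('tray',(.6043,-.22,-31.6),(0,255,0)),('bin',(.5087,-.4121,-32),(0,255,255)),('scoop_a',(.4044,-.1717,55),(0,0,255)),('scoop_b',(.3346,-.3157,44),(0,0,255))):
    for i,c in zip(I,cs):
        ct,_=cv2.findContours(cv2.resize(sil(k,q,c),(640,480),interpolation=0),0,1); cv2.drawContours(i,ct,-1,col,1)
cv2.imwrite('pics/ov.png',np.hstack([cv2.resize(I[0][100:300,170:370],(400,400)),cv2.resize(I[1][230:480,210:480],(400,400))]))
E
```

```text
time: 30.75
ee_pos: [0.6339, 0.2037, 0.0919]
orientation: [[-0.472, -0.308, 0.826], [-0.155, 0.951, 0.267], [-0.868, -0.002, -0.497]]
wrist_force: [-4.9, -1.0, 7.3]
opening: 0.0555
grasp_force: 44.5
time: 31.58
ee_pos: [0.5077, 0.1631, 0.1653]
orientation: [[-0.475, -0.308, 0.824], [-0.156, 0.951, 0.266], [-0.866, -0.002, -0.5]]
wrist_force: [0.4, -0.3, 1.8]
opening: 0.0857
grasp_force: 0.0
blue [418. 274.] 555 [0.3854 0.2288] 0.95
blue [357. 282.] 494 [0.5113 0.1594] 0.85
blue [457. 300.] 529 [0.3714 0.3329] 0.84
blue [231. 301.] 243 [0.7463 0.0188] 0.4
orange [472. 268.] 546 [0.2788 0.2941] 0.94
orange [487. 357.] 726 [0.4243 0.4659] 0.95
red [514. 285.] 567 [0.2434 0.386 ] 0.91
red [496. 322.] 626 [0.3475 0.4222] 0.91
```

View pics/ov.png

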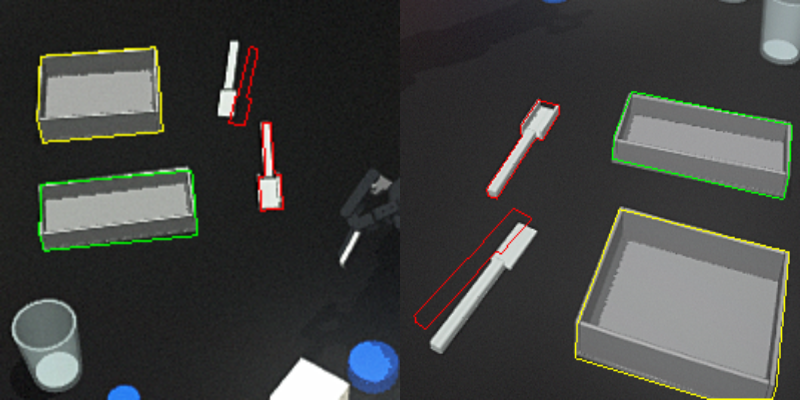

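The overlay shows the bin (yellow) and tray (green) fitting exactly and the scoop in place. The spatula was knocked: in the scene it is now near px (284,138). I'll do the caps first.

```bash
cat >> h.py <<'E'
BIN=(.5087,-.4121,-32); TRAY=(.6043,-.22,-31.6)
def down(x,y,z,yaw):
    a=np.radians(yaw); return np.array([x,y,z]),frame(-Z,(np.cos(a),np.sin(a),0))
def inbox(q,dx,dy):
    return place(np.array([[dx,dy,0]]),q)[0,:2]
CAP={1:(.5115,.1602),2:(.3856,.2292),3:(.3715,.3332)}
SLOT={1:(-.042,-.027),2:(.042,-.027),3:(0,.028)}
E
python3 - <<'E'
from h import *
b=inbox(BIN,*SLOT[1])
seq([('over',down(*CAP[1],.12,107)),('grasp',down(*CAP[1],.026,107)),('lift',down(*CAP[1],.16,107)),('transit',down(*b,.16,58)),('drop',down(*b,.065,58))])
E
```

```text
over 1 0.005,0.675,0.01,0.222,-0.019,0.142
grasp 1 -0,0,0,-0,0,0.47
lift 1 -0,0,0,-0.001,-0,-0.67
transit 1 -0,0,0.181,0.363,-0.888,0
transit 2 -0,0,0.182,0.1,-0.953,0.001
transit 3 -0,0,0.181,-0.173,-0.944,0
drop 1 -0,0,0,0,0,0.475
```

```bash
python3 -m crank '[0.005,0.675,0.01,0.222,-0.019,0.142,-1,0.005,0.675,0.01,0.222,-0.019,0.142,-1,0.005,0.675,0.01,0.222,-0.019,0.142,-1,0.005,0.675,0.01,0.222,-0.019,0.142,-1,0.005,0.675,0.01,0.222,-0.019,0.142,-1,0.005,0.675,0.01,0.222,-0.019,0.142,-1,0.005,0.675,0.01,0.222,-0.019,0.142,-1,0.005,0.675,0.01,0.222,-0.019,0.142,-1,0.005,0.675,0.01,0.222,-0.019,0.142,-1,0.005,0.675,0.01,0.222,-0.019,0.142,-1]'
python3 - <<'E'
from h import *
b=inbox(BIN,*SLOT[1]); print(robot.get_obs()['joint_pos'].round(1))
seq([('grasp',down(*CAP[1],.026,107))])
E
```

```text
time: 32.52
ee_pos: [0.5158, 0.1616, 0.1109]
orientation: [[-0.956, -0.292, -0.016], [-0.292, 0.956, -0.006], [0.017, -0.001, -1.0]]
wrist_force: [-0.3, 0.8, 0.4]
opening: 0.0855
grasp_force: 0.0
[ 17.4  11.7 -14.6  64.7  -0.    0.4]
grasp 1 -0,-0.011,0,0.016,-0,0.425
```

```bash
python3 -m crank '[0,-0.011,0,0.022,0,0.1,-1,0,-0.011,0,0.022,0,0.2,-1,0,-0.011,0,0.022,0,0.3,-1,0,-0.011,0,0.022,0,0.4,-1,0,-0.011,0,0.022,0,0.425,-1,0,-0.011,0,0.022,0,0.425,-1,0,-0.011,0,0.022,0,0.425,0.8,0,-0.011,0,0.022,0,0.425,0.8,0,-0.011,0,0.022,0,0.425,0.8,0,-0.011,0,0.022,0,0.425,0.8]' 30
python3 -m crank '[0,0,0,0,0,0,0.8,0,0,0,0,0,0,0.8,0,0,0,0,0,0,0.8,0,0,0,0,0,-0.2,0.8,0,0,0,0,0,-0.4,0.8,0,0,0,0,0,-0.6,0.8,0,0,0,0,0,-0.67,0.8,0,0,0,0,0,-0.67,0.8,0,0,0,0,0,-0.67,0.8,0,0,0,0,0,-0.67,0.8]'
python3 -m crank '[0,0,0.181,0.363,-0.888,0,0.8,0,0,0.181,0.363,-0.888,0,0.8,0,0,0.181,0.363,-0.888,0,0.8,0,0,0.181,0.363,-0.888,0,0.8,0,0,0.181,0.363,-0.888,0,0.8,0,0,0.181,0.363,-0.888,0,0.8,0,0,0.181,0.363,-0.888,0,0.8,0,0,0.181,0.363,-0.888,0,0.8,0,0,0.181,0.363,-0.888,0,0.8,0,0,0.181,0.363,-0.888,0,0.8]' >/dev/null
python3 -m crank '[0,0,0.182,0.1,-0.953,0,0.8,0,0,0.182,0.1,-0.953,0,0.8,0,0,0.182,0.1,-0.953,0,0.8,0,0,0.182,0.1,-0.953,0,0.8,0,0,0.182,0.1,-0.953,0,0.8,0,0,0.182,0.1,-0.953,0,0.8,0,0,0.182,0.1,-0.953,0,0.8,0,0,0.182,0.1,-0.953,0,0.8,0,0,0.182,0.1,-0.953,0,0.8,0,0,0.182,0.1,-0.953,0,0.8]' >/dev/null
python3 -m crank '[0,0,0.181,-0.173,-0.944,0,0.8,0,0,0.181,-0.173,-0.944,0,0.8,0,0,0.181,-0.173,-0.944,0,0.8,0,0,0.181,-0.173,-0.944,0,0.8,0,0,0.181,-0.173,-0.944,0,0.8,0,0,0.181,-0.173,-0.944,0,0.8,0,0,0.181,-0.173,-0.944,0,0.8,0,0,0.181,-0.173,-0.944,0,0.8,0,0,0.181,-0.173,-0.944,0,0.8,0,0,0.181,-0.173,-0.944,0,0.8]'
python3 - <<'E'
from h import *
b=inbox(BIN,*SLOT[1]); c=CAP[2]
seq([('drop',down(*b,.065,58)),('up',down(*b,.16,58)),('transit',down(*c,.16,120)),('grasp',down(*c,.026,120)),('lift',down(*c,.16,120))])
E
```

```text
time: 33.35
ee_pos: [0.509, 0.1594, 0.0299]
orientation: [[-0.956, -0.292, 0.009], [-0.292, 0.956, 0.002], [-0.009, -0.001, -1.0]]
wrist_force: [-2.2, -1.1, 6.2]
opening: 0.0539
grasp_force: 31.5
time: 34.18
ee_pos: [0.5068, 0.1588, 0.1614]
orientation: [[-0.956, -0.292, 0.005], [-0.292, 0.956, 0.001], [-0.005, -0.001, -1.0]]
wrist_force: [0.2, -0.9, -0.1]
opening: 0.0543
grasp_force: 32.3
time: 36.68
ee_pos: [0.4548, -0.4126, 0.1616]
orientation: [[-0.849, 0.528, 0.006], [0.528, 0.85, 0.001], [-0.005, 0.004, -1.0]]
wrist_force: [0.0, 1.1, -1.0]
opening: 0.0544
grasp_force: 32.3
drop 1 0.003,0.003,0.002,-0.015,0.008,0.483
up 1 -0,-0,-0,0,-0,-0.475
transit 1 -0,-0,-0.172,0.503,0.632,-0
transit 2 -0,-0,-0.173,0.316,0.743,-0.001
transit 3 -0,-0,-0.172,0.106,0.801,0
transit 4 -0,-0,-0.172,-0.113,0.799,-0
grasp 1 -0,-0,-0,-0,0.001,0.67
lift 1 -0,-0,-0,0,-0.001,-0.67
```

```bash
python3 -m crank '[0,0,0,-0.015,0.008,0.16,0.8,0,0,0,-0.015,0.008,0.32,0.8,0,0,0,-0.015,0.008,0.44,0.8,0,0,0,-0.015,0.008,0.48,0.8,0,0,0,-0.015,0.008,0.48,0.8,0,0,0,-0.015,0.008,0.48,0.8,0,0,0,-0.015,0.008,0.48,-1,0,0,0,-0.015,0.008,0.48,-1,0,0,0,-0.015,0.008,0.48,-1,0,0,0,-0.015,0.008,0.48,-1]'
python3 -m crank '[0,0,0,0,0,-0.1,-1,0,0,0,0,0,-0.3,-1,0,0,0,0,0,-0.475,-1,0,0,0,0,0,-0.475,-1,0,0,0,0,0,-0.475,-1,0,0,0,0,0,-0.475,-1,0,0,0,0,0,-0.475,-1,0,0,0,0,0,-0.475,-1,0,0,0,0,0,-0.475,-1,0,0,0,0,0,-0.475,-1]'
python3 -m crank '[0,0,-0.172,0.503,0.632,0,-1,0,0,-0.172,0.503,0.632,0,-1,0,0,-0.172,0.503,0.632,0,-1,0,0,-0.172,0.503,0.632,0,-1,0,0,-0.172,0.503,0.632,0,-1,0,0,-0.172,0.503,0.632,0,-1,0,0,-0.172,0.503,0.632,0,-1,0,0,-0.172,0.503,0.632,0,-1,0,0,-0.172,0.503,0.632,0,-1,0,0,-0.172,0.503,0.632,0,-1]' >/dev/null
python3 -m crank '[0,0,-0.173,0.316,0.743,0,-1,0,0,-0.173,0.316,0.743,0,-1,0,0,-0.173,0.316,0.743,0,-1,0,0,-0.173,0.316,0.743,0,-1,0,0,-0.173,0.316,0.743,0,-1,0,0,-0.173,0.316,0.743,0,-1,0,0,-0.173,0.316,0.743,0,-1,0,0,-0.173,0.316,0.743,0,-1,0,0,-0.173,0.316,0.743,0,-1,0,0,-0.173,0.316,0.743,0,-1]' >/dev/null
python3 -m crank '[0,0,-0.172,0.106,0.801,0,-1,0,0,-0.172,0.106,0.801,0,-1,0,0,-0.172,0.106,0.801,0,-1,0,0,-0.172,0.106,0.801,0,-1,0,0,-0.172,0.106,0.801,0,-1,0,0,-0.172,0.106,0.801,0,-1,0,0,-0.172,0.106,0.801,0,-1,0,0,-0.172,0.106,0.801,0,-1,0,0,-0.172,0.106,0.801,0,-1,0,0,-0.172,0.106,0.801,0,-1]' >/dev/null
python3 -m crank '[0,0,-0.172,-0.113,0.799,0,-1,0,0,-0.172,-0.113,0.799,0,-1,0,0,-0.172,-0.113,0.799,0,-1,0,0,-0.172,-0.113,0.799,0,-1,0,0,-0.172,-0.113,0.799,0,-1,0,0,-0.172,-0.113,0.799,0,-1,0,0,-0.172,-0.113,0.799,0,-1,0,0,-0.172,-0.113,0.799,0,-1,0,0,-0.172,-0.113,0.799,0,-1,0,0,-0.172,-0.113,0.799,0,-1]'
python3 - <<'E'
from h import *
b=inbox(BIN,*SLOT[2]); c=CAP[2]
seq([('grasp',down(*c,.026,120)),('lift',down(*c,.16,120)),('transit',down(*b,.16,58))])
E
```

```text
time: 37.52
ee_pos: [0.4588, -0.4147, 0.0665]
orientation: [[-0.848, 0.529, 0.007], [0.529, 0.848, -0.0], [-0.006, 0.004, -1.0]]
wrist_force: [-1.0, 0.4, -0.0]
opening: 0.0851
grasp_force: 0.0
time: 38.35
ee_pos: [0.4575, -0.414, 0.1594]
orientation: [[-0.848, 0.529, 0.005], [0.529, 0.848, 0.002], [-0.003, 0.004, -1.0]]
wrist_force: [1.4, 0.6, -0.1]
opening: 0.0853
grasp_force: 0.0
time: 41.68
ee_pos: [0.3842, 0.2264, 0.1606]
orientation: [[-0.867, -0.499, 0.006], [-0.499, 0.867, 0.001], [-0.006, -0.002, -1.0]]
wrist_force: [-0.4, -0.5, -0.1]
opening: 0.0855
grasp_force: 0.0
grasp 1 -0.001,0.004,-0.001,-0.009,0.01,0.673
lift 1 -0,-0,0,0,-0,-0.67
transit 1 -0,-0,0.172,0.273,-0.833,0.001
transit 2 -0,-0,0.173,0.04,-0.876,0
transit 3 -0,0,0.172,-0.196,-0.855,0.001
transit 4 -0,0,0.172,-0.417,-0.772,0.001
```

```bash
python3 loc.py b
```

```text
blue [234. 140.] 344 [ 0.4609 -0.4165] 0.91
blue [418. 273.] 553 [0.3853 0.2288] 0.95
blue [457. 300.] 525 [0.372  0.3339] 0.84
blue [231. 301.] 244 [0.7495 0.0145] 0.4
orange [472. 268.] 544 [0.2785 0.294 ] 0.94
orange [487. 357.] 732 [0.4248 0.4665] 0.96
red [514. 285.] 560 [0.2428 0.386 ] 0.89
red [496. 322.] 628 [0.347  0.4225] 0.9
```

```bash
python3 -m crank '[0,0.004,0,-0.005,0.01,0.2,-1,0,0.004,0,-0.005,0.01,0.4,-1,0,0.004,0,-0.005,0.01,0.55,-1,0,0.004,0,-0.005,0.01,0.64,-1,0,0.004,0,-0.005,0.01,0.68,-1,0,0.004,0,-0.005,0.01,0.68,-1,0,0.004,0,-0.005,0.01,0.68,0.8,0,0.004,0,-0.005,0.01,0.68,0.8,0,0.004,0,-0.005,0.01,0.68,0.8,0,0.004,0,-0.005,0.01,0.68,0.8]' 30
python3 -m crank '[0,0,0,0,0,0,0.8,0,0,0,0,0,0,0.8,0,0,0,0,0,0,0.8,0,0,0,0,0,-0.2,0.8,0,0,0,0,0,-0.4,0.8,0,0,0,0,0,-0.6,0.8,0,0,0,0,0,-0.67,0.8,0,0,0,0,0,-0.67,0.8,0,0,0,0,0,-0.67,0.8,0,0,0,0,0,-0.67,0.8]'
python3 -m crank '[0,0,0.172,0.273,-0.833,0,0.8,0,0,0.172,0.273,-0.833,0,0.8,0,0,0.172,0.273,-0.833,0,0.8,0,0,0.172,0.273,-0.833,0,0.8,0,0,0.172,0.273,-0.833,0,0.8,0,0,0.172,0.273,-0.833,0,0.8,0,0,0.172,0.273,-0.833,0,0.8,0,0,0.172,0.273,-0.833,0,0.8,0,0,0.172,0.273,-0.833,0,0.8,0,0,0.172,0.273,-0.833,0,0.8]' >/dev/null
python3 -m crank '[0,0,0.173,0.04,-0.876,0,0.8,0,0,0.173,0.04,-0.876,0,0.8,0,0,0.173,0.04,-0.876,0,0.8,0,0,0.173,0.04,-0.876,0,0.8,0,0,0.173,0.04,-0.876,0,0.8,0,0,0.173,0.04,-0.876,0,0.8,0,0,0.173,0.04,-0.876,0,0.8,0,0,0.173,0.04,-0.876,0,0.8,0,0,0.173,0.04,-0.876,0,0.8,0,0,0.173,0.04,-0.876,0,0.8]' >/dev/null
python3 -m crank '[0,0,0.172,-0.196,-0.855,0,0.8,0,0,0.172,-0.196,-0.855,0,0.8,0,0,0.172,-0.196,-0.855,0,0.8,0,0,0.172,-0.196,-0.855,0,0.8,0,0,0.172,-0.196,-0.855,0,0.8,0,0,0.172,-0.196,-0.855,0,0.8,0,0,0.172,-0.196,-0.855,0,0.8,0,0,0.172,-0.196,-0.855,0,0.8,0,0,0.172,-0.196,-0.855,0,0.8,0,0,0.172,-0.196,-0.855,0,0.8]' >/dev/null
python3 -m crank '[0,0,0.172,-0.417,-0.772,0,0.8,0,0,0.172,-0.417,-0.772,0,0.8,0,0,0.172,-0.417,-0.772,0,0.8,0,0,0.172,-0.417,-0.772,0,0.8,0,0,0.172,-0.417,-0.772,0,0.8,0,0,0.172,-0.417,-0.772,0,0.8,0,0,0.172,-0.417,-0.772,0,0.8,0,0,0.172,-0.417,-0.772,0,0.8,0,0,0.172,-0.417,-0.772,0,0.8,0,0,0.172,-0.417,-0.772,0,0.8]'
python3 - <<'E'
from h import *
b=inbox(BIN,*SLOT[2]); c=CAP[3]
seq([('drop',down(*b,.065,58)),('up',down(*b,.16,58)),('transit',down(*c,.16,150))])
E
```

```text
time: 42.62
ee_pos: [0.3858, 0.2305, 0.0265]
orientation: [[-0.866, -0.501, 0.003], [-0.501, 0.866, -0.001], [-0.003, -0.002, -1.0]]
wrist_force: [-1.0, -1.1, 3.7]
opening: 0.0547
grasp_force: 31.5
time: 43.45
ee_pos: [0.3842, 0.23, 0.1581]
orientation: [[-0.866, -0.501, 0.0], [-0.501, 0.866, -0.002], [0.001, -0.002, -1.0]]
wrist_force: [0.0, 0.3, -0.2]
opening: 0.0547
grasp_force: 32.5
time: 46.78
ee_pos: [0.5295, -0.4549, 0.1609]
orientation: [[-0.849, 0.528, 0.001], [0.528, 0.849, -0.002], [-0.002, -0.002, -1.0]]
wrist_force: [-0.7, -0.7, -0.1]
opening: 0.0542
grasp_force: 32.5
drop 1 -0.001,0.001,0.001,-0.007,-0.008,0.48
up 1 -0,0,0,-0,0,-0.475
transit 1 -0,0,-0.204,0.553,0.587,-0
transit 2 -0,0,-0.205,0.34,0.731,-0.001
transit 3 -0,0,-0.204,0.091,0.801,-0
transit 4 -0,0,-0.204,-0.166,0.788,-0.001
transit 5 -0,0,-0.205,-0.406,0.697,0
```

```bash
python3 -m crank '[0,0,0,-0.007,-0.008,0.16,0.8,0,0,0,-0.007,-0.008,0.32,0.8,0,0,0,-0.007,-0.008,0.44,0.8,0,0,0,-0.007,-0.008,0.48,0.8,0,0,0,-0.007,-0.008,0.48,0.8,0,0,0,-0.007,-0.008,0.48,0.8,0,0,0,-0.007,-0.008,0.48,-1,0,0,0,-0.007,-0.008,0.48,-1,0,0,0,-0.007,-0.008,0.48,-1,0,0,0,-0.007,-0.008,0.48,-1]'
python3 -m crank '[0,0,0,0,0,-0.1,-1,0,0,0,0,0,-0.3,-1,0,0,0,0,0,-0.475,-1,0,0,0,0,0,-0.475,-1,0,0,0,0,0,-0.475,-1,0,0,0,0,0,-0.475,-1,0,0,0,0,0,-0.475,-1,0,0,0,0,0,-0.475,-1,0,0,0,0,0,-0.475,-1,0,0,0,0,0,-0.475,-1]' >/dev/null
python3 -m crank '[0,0,-0.204,0.553,0.587,0,-1,0,0,-0.204,0.553,0.587,0,-1,0,0,-0.204,0.553,0.587,0,-1,0,0,-0.204,0.553,0.587,0,-1,0,0,-0.204,0.553,0.587,0,-1,0,0,-0.204,0.553,0.587,0,-1,0,0,-0.204,0.553,0.587,0,-1,0,0,-0.204,0.553,0.587,0,-1,0,0,-0.204,0.553,0.587,0,-1,0,0,-0.204,0.553,0.587,0,-1]' >/dev/null
python3 -m crank '[0,0,-0.205,0.34,0.731,0,-1,0,0,-0.205,0.34,0.731,0,-1,0,0,-0.205,0.34,0.731,0,-1,0,0,-0.205,0.34,0.731,0,-1,0,0,-0.205,0.34,0.731,0,-1,0,0,-0.205,0.34,0.731,0,-1,0,0,-0.205,0.34,0.731,0,-1,0,0,-0.205,0.34,0.731,0,-1,0,0,-0.205,0.34,0.731,0,-1,0,0,-0.205,0.34,0.731,0,-1]' >/dev/null
python3 -m crank '[0,0,-0.204,0.091,0.801,0,-1,0,0,-0.204,0.091,0.801,0,-1,0,0,-0.204,0.091,0.801,0,-1,0,0,-0.204,0.091,0.801,0,-1,0,0,-0.204,0.091,0.801,0,-1,0,0,-0.204,0.091,0.801,0,-1,0,0,-0.204,0.091,0.801,0,-1,0,0,-0.204,0.091,0.801,0,-1,0,0,-0.204,0.091,0.801,0,-1,0,0,-0.204,0.091,0.801,0,-1]' >/dev/null
python3 -m crank '[0,0,-0.204,-0.166,0.788,0,-1,0,0,-0.204,-0.166,0.788,0,-1,0,0,-0.204,-0.166,0.788,0,-1,0,0,-0.204,-0.166,0.788,0,-1,0,0,-0.204,-0.166,0.788,0,-1,0,0,-0.204,-0.166,0.788,0,-1,0,0,-0.204,-0.166,0.788,0,-1,0,0,-0.204,-0.166,0.788,0,-1,0,0,-0.204,-0.166,0.788,0,-1,0,0,-0.204,-0.166,0.788,0,-1]' >/dev/null
python3 -m crank '[0,0,-0.205,-0.406,0.697,0,-1,0,0,-0.205,-0.406,0.697,0,-1,0,0,-0.205,-0.406,0.697,0,-1,0,0,-0.205,-0.406,0.697,0,-1,0,0,-0.205,-0.406,0.697,0,-1,0,0,-0.205,-0.406,0.697,0,-1,0,0,-0.205,-0.406,0.697,0,-1,0,0,-0.205,-0.406,0.697,0,-1,0,0,-0.205,-0.406,0.697,0,-1,0,0,-0.205,-0.406,0.697,0,-1]'
python3 loc.py c | grep blue
python3 - <<'E'
from h import *
b=inbox(BIN,*SLOT[3]); c=CAP[3]; print(b)
seq([('grasp',down(*c,.025,150)),('lift',down(*c,.16,150)),('transit',down(*b,.16,58))])
E
```

```text
time: 47.62
ee_pos: [0.5303, -0.4592, 0.0654]
orientation: [[-0.848, 0.529, 0.002], [0.529, 0.848, -0.004], [-0.004, -0.002, -1.0]]
wrist_force: [0.1, 0.7, 1.0]
opening: 0.0857
grasp_force: 0.0
time: 52.62
ee_pos: [0.3717, 0.3309, 0.1575]
orientation: [[-0.501, -0.865, 0.001], [-0.865, 0.501, -0.002], [0.001, -0.002, -1.0]]
wrist_force: [0.2, -0.9, -0.3]
opening: 0.0855
grasp_force: 0.0
blue [234. 140.] 346 [ 0.4606 -0.4163] 0.92
blue [203. 141.] 356 [ 0.5292 -0.4639] 0.93
blue [457. 300.] 525 [0.3723 0.3337] 0.84
blue [231. 301.] 242 [0.7453 0.0195] 0.4
[ 0.52353774 -0.38835465]
grasp 1 -0.001,-0.001,-0.001,-0.009,0.006,0.662
lift 1 0,0,0,-0,0,-0.675
transit 1 0,0,0.256,0.686,-0.615,-0
transit 2 0,0,0.255,0.391,-0.835,-0
transit 3 0,0,0.256,0.035,-0.921,-0
transit 4 0,0,0.256,-0.329,-0.861,-0
```

```bash
python3 -m crank '[0,0,0,-0.009,0.006,0.2,-1,0,0,0,-0.009,0.006,0.4,-1,0,0,0,-0.009,0.006,0.55,-1,0,0,0,-0.009,0.006,0.64,-1,0,0,0,-0.009,0.006,0.665,-1,0,0,0,-0.009,0.006,0.665,-1,0,0,0,-0.009,0.006,0.665,0.8,0,0,0,-0.009,0.006,0.665,0.8,0,0,0,-0.009,0.006,0.665,0.8,0,0,0,-0.009,0.006,0.665,0.8]' 30
python3 -m crank '[0,0,0,0,0,0,0.8,0,0,0,0,0,0,0.8,0,0,0,0,0,0,0.8,0,0,0,0,0,-0.2,0.8,0,0,0,0,0,-0.4,0.8,0,0,0,0,0,-0.6,0.8,0,0,0,0,0,-0.675,0.8,0,0,0,0,0,-0.675,0.8,0,0,0,0,0,-0.675,0.8,0,0,0,0,0,-0.675,0.8]'
python3 -m crank '[0,0,0.256,0.686,-0.615,0,0.8,0,0,0.256,0.686,-0.615,0,0.8,0,0,0.256,0.686,-0.615,0,0.8,0,0,0.256,0.686,-0.615,0,0.8,0,0,0.256,0.686,-0.615,0,0.8,0,0,0.256,0.686,-0.615,0,0.8,0,0,0.256,0.686,-0.615,0,0.8,0,0,0.256,0.686,-0.615,0,0.8,0,0,0.256,0.686,-0.615,0,0.8,0,0,0.256,0.686,-0.615,0,0.8]' >/dev/null
python3 -m crank '[0,0,0.255,0.391,-0.835,0,0.8,0,0,0.255,0.391,-0.835,0,0.8,0,0,0.255,0.391,-0.835,0,0.8,0,0,0.255,0.391,-0.835,0,0.8,0,0,0.255,0.391,-0.835,0,0.8,0,0,0.255,0.391,-0.835,0,0.8,0,0,0.255,0.391,-0.835,0,0.8,0,0,0.255,0.391,-0.835,0,0.8,0,0,0.255,0.391,-0.835,0,0.8,0,0,0.255,0.391,-0.835,0,0.8]' >/dev/null
python3 -m crank '[0,0,0.256,0.035,-0.921,0,0.8,0,0,0.256,0.035,-0.921,0,0.8,0,0,0.256,0.035,-0.921,0,0.8,0,0,0.256,0.035,-0.921,0,0.8,0,0,0.256,0.035,-0.921,0,0.8,0,0,0.256,0.035,-0.921,0,0.8,0,0,0.256,0.035,-0.921,0,0.8,0,0,0.256,0.035,-0.921,0,0.8,0,0,0.256,0.035,-0.921,0,0.8,0,0,0.256,0.035,-0.921,0,0.8]' >/dev/null
python3 -m crank '[0,0,0.256,-0.329,-0.861,0,0.8,0,0,0.256,-0.329,-0.861,0,0.8,0,0,0.256,-0.329,-0.861,0,0.8,0,0,0.256,-0.329,-0.861,0,0.8,0,0,0.256,-0.329,-0.861,0,0.8,0,0,0.256,-0.329,-0.861,0,0.8,0,0,0.256,-0.329,-0.861,0,0.8,0,0,0.256,-0.329,-0.861,0,0.8,0,0,0.256,-0.329,-0.861,0,0.8,0,0,0.256,-0.329,-0.861,0,0.8]'
python3 - <<'E'
from h import *
b=inbox(BIN,*SLOT[3])
seq([('drop',down(*b,.065,58)),('up',down(*b,.18,58))])
E
```

```text
time: 53.55
ee_pos: [0.3723, 0.3347, 0.0264]
orientation: [[-0.5, -0.866, 0.003], [-0.866, 0.5, 0.0], [-0.002, -0.003, -1.0]]
wrist_force: [-0.5, -0.8, 5.1]
opening: 0.0548
grasp_force: 31.5
time: 54.38
ee_pos: [0.3708, 0.3339, 0.1588]
orientation: [[-0.5, -0.866, 0.0], [-0.866, 0.5, -0.002], [0.002, -0.001, -1.0]]
wrist_force: [0.3, 0.3, -0.7]
opening: 0.0544
grasp_force: 32.4
time: 57.72
ee_pos: [0.5231, -0.3859, 0.1614]
orientation: [[-0.849, 0.529, 0.001], [0.529, 0.849, -0.002], [-0.002, -0.002, -1.0]]
wrist_force: [-0.2, 0.3, 0.0]
opening: 0.0545
grasp_force: 32.4
drop 1 -0.001,0.001,0.001,-0.007,-0.008,0.482
up 1 0,0,-0,-0,-0,-0.575
```

```bash
python3 -m crank '[0,0,0,-0.007,-0.008,0.16,0.8,0,0,0,-0.007,-0.008,0.32,0.8,0,0,0,-0.007,-0.008,0.44,0.8,0,0,0,-0.007,-0.008,0.48,0.8,0,0,0,-0.007,-0.008,0.48,0.8,0,0,0,-0.007,-0.008,0.48,0.8,0,0,0,-0.007,-0.008,0.48,-1,0,0,0,-0.007,-0.008,0.48,-1,0,0,0,-0.007,-0.008,0.48,-1,0,0,0,-0.007,-0.008,0.48,-1]'
python3 -m crank '[0,0,0,0,0,-0.1,-1,0,0,0,0,0,-0.3,-1,0,0,0,0,0,-0.575,-1,0,0,0,0,0,-0.575,-1,0,0,0,0,0,-0.575,-1,0,0,0,0,0,-0.575,-1,0,0,0,0,0,-0.575,-1,0,0,0,0,0,-0.575,-1,0,0,0,0,0,-0.575,-1,0,0,0,0,0,-0.575,-1]' >/dev/null
python3 -m crank '[0,0,0,0.62,0.76,0,-1,0,0,0,0.62,0.76,0,-1,0,0,0,0.62,0.76,0,-1,0,0,0,0.62,0.76,0,-1,0,0,0,0.62,0.76,0,-1,0,0,0,0.62,0.76,0,-1,0,0,0,0.62,0.76,0,-1,0,0,0,0.62,0.76,0,-1,0,0,0,0.62,0.76,0,-1,0,0,0,0.62,0.76,0,-1]' >/dev/null
python3 -m crank '[0,0,0,0.62,0.76,0,-1,0,0,0,0.62,0.76,0,-1,0,0,0,0.62,0.76,0,-1,0,0,0,0.62,0.76,0,-1,0,0,0,0.62,0.76,0,-1,0,0,0,0.62,0.76,0,-1,0,0,0,0.62,0.76,0,-1,0,0,0,0.62,0.76,0,-1,0,0,0,0.62,0.76,0,-1,0,0,0,0.62,0.76,0,-1]'
python3 loc.py d | grep blue
cat > tools.py <<'E'
from h import *
import sys
cs=[imaging.camera_model('scene'),imaging.camera_model('side')]
I=[imaging.get_image(n)[:,:,::-1] for n in('scene','side')]
for n,i in zip('sd',I): cv2.imwrite(f'pics/t{sys.argv[1]}{n}.png',i)
for k,q0 in (('scoop_a',(.4044,-.1717,55)),('scoop_b',(.35,-.34,44))):
  for ids in ([0],[1],[0,1]):
    ms=[]
    for i in ids:
        near=cv2.dilate(sil(k,q0,cs[i]),np.ones((131,131) if k=='scoop_b' else (61,61)))
        for j,o in enumerate((BIN,TRAY)): near&=1-cv2.dilate(sil(('bin','tray')[j],o,cs[i]),np.ones((15,15)))
        b=cv2.resize((cv2.GaussianBlur(I[i],(3,3),0).min(2)>65).astype(np.uint8),None,fx=2,fy=2,interpolation=0)&near
        n,l,st,ce=cv2.connectedComponentsWithStats(b)
        if n<2: break
        d=np.linalg.norm(ce[1:]-2*proj([[q0[0],q0[1],0]],cs[i])[0],axis=1)+1000*(st[1:,4]<400); ms.append((l==1+d.argmin()).astype(np.uint8))
    else:
        g=q0
        q,s=fit(k,g,ms,[cs[i] for i in ids]); print(k,ids,q.round(4),round(s,3),[int(m.sum()/4) for m in ms])
E
python3 tools.py 1
```

```text
time: 58.55
ee_pos: [0.5239, -0.3902, 0.0662]
orientation: [[-0.848, 0.531, 0.002], [0.531, 0.848, -0.003], [-0.004, -0.002, -1.0]]
wrist_force: [-0.2, 0.0, -0.2]
opening: 0.0855
grasp_force: 0.0
time: 61.05
ee_pos: [0.4747, -0.0015, 0.1789]
orientation: [[-0.846, 0.533, 0.0], [0.533, 0.846, -0.002], [-0.001, -0.002, -1.0]]
wrist_force: [0.0, 0.1, -0.7]
opening: 0.0854
grasp_force: 0.0
blue [218. 143.] 911 [ 0.5296 -0.4611] 0.39
blue [231. 301.] 245 [0.7534 0.0165] 0.4
scoop_a [0] [ 0.4043 -0.1742 55.0626] 0.906 [366]
scoop_a [1] [ 0.4039 -0.172  54.8599] 0.918 [854]
scoop_a [0, 1] [ 0.4044 -0.172  54.8751] 0.882 [366, 854]
scoop_b [0] [ 0.3427 -0.3402 49.2401] 0.907 [265]
scoop_b [1] [ 0.3423 -0.3382 48.5908] 0.954 [1291]
scoop_b [0, 1] [ 0.342  -0.3391 48.8271] 0.918 [265, 1291]
```

All three caps are in the bin: the blue blob at (218,143) is 911 px, three times a single cap. Next the scoop.

```bash
cat >> h.py <<'E'
SA=(.4043,-.1728,54.9); SB=(.3423,-.339,48.8)
E
python3 - <<'E'
from h import *
b=inbox(TRAY,0,.018); print(b)
seq([('over',down(SA[0],SA[1],.10,SA[2]+90)),('grasp',down(SA[0],SA[1],.024,SA[2]+90)),('lift',down(SA[0],SA[1],.15,SA[2]+90)),('tr',down(*b,.15,58.4)),('drop',down(*b,.053,58.4))])
E
```

```text
[ 0.61373175 -0.20466892]
over 1 -0.001,-0,-0.483,-0.08,-0.457,0.198
over 2 -0.001,0,-0.484,0.257,-0.386,0.198
grasp 1 0,0,0,0,-0,0.38
lift 1 0,0,0,0,-0,-0.63
tr 1 0,-0,0.481,-0.236,-0.474,-0
tr 2 0,-0,0.48,-0.497,-0.184,-0.001
drop 1 0,-0,0,0,-0,0.485
```

```bash
python3 -m crank '[0,0,-0.483,-0.08,-0.457,0.198,0.4,0,0,-0.483,-0.08,-0.457,0.198,0.4,0,0,-0.483,-0.08,-0.457,0.198,0.4,0,0,-0.483,-0.08,-0.457,0.198,0.4,0,0,-0.483,-0.08,-0.457,0.198,0.4,0,0,-0.483,-0.08,-0.457,0.198,0.4,0,0,-0.483,-0.08,-0.457,0.198,0.4,0,0,-0.483,-0.08,-0.457,0.198,0.4,0,0,-0.483,-0.08,-0.457,0.198,0.4,0,0,-0.483,-0.08,-0.457,0.198,0.4]' >/dev/null
python3 -m crank '[0,0,-0.484,0.257,-0.386,0.198,0.4,0,0,-0.484,0.257,-0.386,0.198,0.4,0,0,-0.484,0.257,-0.386,0.198,0.4,0,0,-0.484,0.257,-0.386,0.198,0.4,0,0,-0.484,0.257,-0.386,0.198,0.4,0,0,-0.484,0.257,-0.386,0.198,0.4,0,0,-0.484,0.257,-0.386,0.198,0.4,0,0,-0.484,0.257,-0.386,0.198,0.4,0,0,-0.484,0.257,-0.386,0.198,0.4,0,0,-0.484,0.257,-0.386,0.198,0.4]'
python3 - <<'E'
from h import *
print(robot.get_obs()['joint_pos'].round(1))
seq([('grasp',down(SA[0],SA[1],.024,SA[2]+90))])
im=imaging.get_image('wrist')[:,:,::-1]; cv2.imwrite('pics/w2.png',im)
E
```

```text
time: 62.92
ee_pos: [0.4045, -0.1721, 0.1002]
orientation: [[-0.575, -0.818, 0.0], [-0.818, 0.575, -0.002], [0.001, -0.002, -1.0]]
wrist_force: [0.0, -0.3, 0.4]
opening: 0.0255
grasp_force: 0.0
[-23.    0.6 -28.4  60.9  -0.1 -77.9]
grasp 1 -0.001,-0.001,-0,0.003,-0.001,0.381
```

View pics/w2.png

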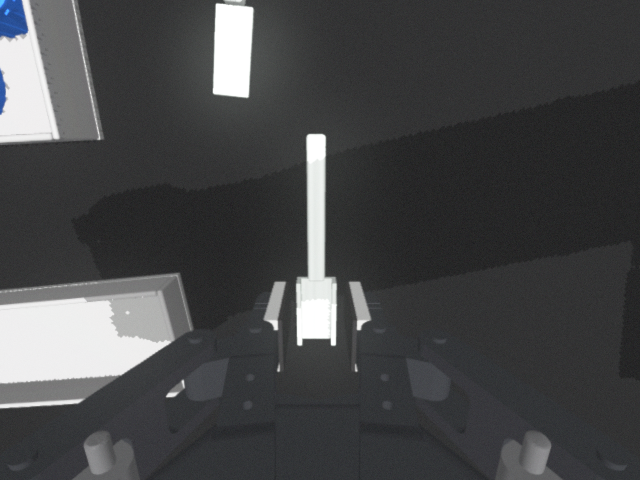

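The scoop handle (col 317) is centred between the fingers. I'll descend slowly and close.

```bash
python3 -m crank '[0,0,0,0.003,0,0.1,0.4,0,0,0,0.003,0,0.2,0.4,0,0,0,0.003,0,0.28,0.4,0,0,0,0.003,0,0.32,0.4,0,0,0,0.003,0,0.34,0.4,0,0,0,0.003,0,0.36,0.4,0,0,0,0.003,0,0.37,0.4,0,0,0,0.003,0,0.38,0.4,0,0,0,0.003,0,0.38,0.4,0,0,0,0.003,0,0.38,0.4]' 40
python3 -m crank '[0,0,0,0,0,0,0.6,0,0,0,0,0,0,1,0,0,0,0,0,0,1,0,0,0,0,0,0,1,0,0,0,0,0,0,1,0,0,0,0,0,0,1,0,0,0,0,0,0,1,0,0,0,0,0,-0.02,1,0,0,0,0,0,-0.05,1,0,0,0,0,0,-0.1,1]'
```

```text
time: 63.8
ee_pos: [0.4045, -0.173, 0.0246]
orientation: [[-0.574, -0.819, 0.001], [-0.819, 0.574, -0.002], [0.001, -0.002, -1.0]]
wrist_force: [1.2, -0.7, 0.2]
opening: 0.0257
grasp_force: 0.0
time: 64.63
ee_pos: [0.4034, -0.1725, 0.044]
orientation: [[-0.574, -0.819, -0.001], [-0.819, 0.574, -0.001], [0.002, 0.0, -1.0]]
wrist_force: [-0.4, 0.2, -0.4]
opening: 0.0099
grasp_force: 39.0
```

```bash
python3 -m crank '[0,0,0,0,0,-0.1,1,0,0,0,0,0,-0.3,1,0,0,0,0,0,-0.53,1,0,0,0,0,0,-0.53,1,0,0,0,0,0,-0.53,1,0,0,0,0,0,-0.53,1,0,0,0,0,0,-0.53,1,0,0,0,0,0,-0.53,1,0,0,0,0,0,-0.53,1,0,0,0,0,0,-0.53,1]'
python3 -m crank '[0,0,0.481,-0.236,-0.474,0,1,0,0,0.481,-0.236,-0.474,0,1,0,0,0.481,-0.236,-0.474,0,1,0,0,0.481,-0.236,-0.474,0,1,0,0,0.481,-0.236,-0.474,0,1,0,0,0.481,-0.236,-0.474,0,1,0,0,0.481,-0.236,-0.474,0,1,0,0,0.481,-0.236,-0.474,0,1,0,0,0.481,-0.236,-0.474,0,1,0,0,0.481,-0.236,-0.474,0,1]' >/dev/null
python3 -m crank '[0,0,0.48,-0.497,-0.184,0,1,0,0,0.48,-0.497,-0.184,0,1,0,0,0.48,-0.497,-0.184,0,1,0,0,0.48,-0.497,-0.184,0,1,0,0,0.48,-0.497,-0.184,0,1,0,0,0.48,-0.497,-0.184,0,1,0,0,0.48,-0.497,-0.184,0,1,0,0,0.48,-0.497,-0.184,0,1,0,0,0.48,-0.497,-0.184,0,1,0,0,0.48,-0.497,-0.184,0,1]'
python3 - <<'E'
from h import *
b=inbox(TRAY,0,.018)
seq([('drop',down(*b,.051,58.4)),('up',down(*b,.15,58.4)),('tr',down(SB[0],SB[1],.15,SB[2]+90)),('over',down(SB[0],SB[1],.1,SB[2]+90))])
for n,(x,y,w,h) in (('scene',(170,110,180,180)),):
    cv2.imwrite('pics/h4.png',cv2.resize(imaging.get_image(n)[y:y+h,x:x+w,::-1],(500,500)))
E
```

```text
time: 65.47
ee_pos: [0.4035, -0.1724, 0.1492]
orientation: [[-0.574, -0.819, -0.001], [-0.819, 0.574, -0.001], [0.002, 0.0, -1.0]]
wrist_force: [-0.1, 0.1, -1.2]
opening: 0.0103
grasp_force: 39.1
time: 67.13
ee_pos: [0.6135, -0.2043, 0.1505]
orientation: [[-0.854, 0.521, 0.001], [0.521, 0.854, -0.002], [-0.002, -0.002, -1.0]]
wrist_force: [0.9, 0.1, -0.5]
opening: 0.0105
grasp_force: 39.2
drop 1 -0.001,0.001,0.003,-0.001,-0,0.498
up 1 -0,0,-0,-0,-0,-0.495
tr 1 -0,0,-0.447,0.401,-0.642,-0
tr 2 -0,0,-0.447,0.721,-0.231,-0.001
over 1 -0,0,0,0,0,0.25
```

View pics/h4.png

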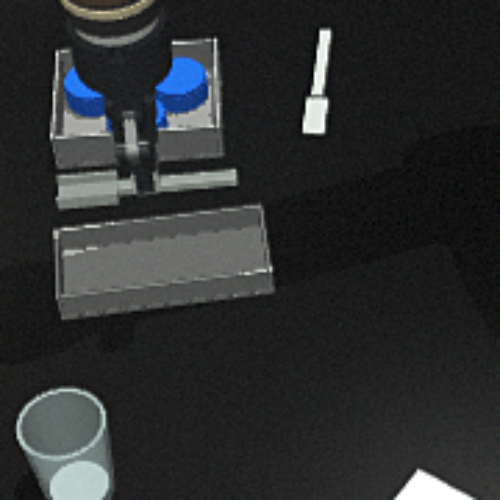

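The scoop is held level and parallel to the tray (handle from 90,185 to 235,178 in the crop). I'll lower, release, and move to the spatula.

```bash
python3 -m crank '[0,0,0.003,0,0,0.16,1,0,0,0.003,0,0,0.32,1,0,0,0.003,0,0,0.44,1,0,0,0.003,0,0,0.49,1,0,0,0.003,0,0,0.49,1,0,0,0.003,0,0,0.49,1,0,0,0.003,0,0,0.49,0.4,0,0,0.003,0,0,0.49,0.4,0,0,0.003,0,0,0.49,0.4,0,0,0.003,0,0,0.49,0.4]'
python3 -m crank '[0,0,0,0,0,-0.1,0.4,0,0,0,0,0,-0.3,0.4,0,0,0,0,0,-0.48,0.4,0,0,0,0,0,-0.48,0.4,0,0,0,0,0,-0.48,0.4,0,0,0,0,0,-0.48,0.4,0,0,0,0,0,-0.48,0.4,0,0,0,0,0,-0.48,0.4,0,0,0,0,0,-0.48,0.4,0,0,0,0,0,-0.48,0.4]'
python3 -m crank '[0,0,-0.447,0.401,-0.642,0,0.4,0,0,-0.447,0.401,-0.642,0,0.4,0,0,-0.447,0.401,-0.642,0,0.4,0,0,-0.447,0.401,-0.642,0,0.4,0,0,-0.447,0.401,-0.642,0,0.4,0,0,-0.447,0.401,-0.642,0,0.4,0,0,-0.447,0.401,-0.642,0,0.4,0,0,-0.447,0.401,-0.642,0,0.4,0,0,-0.447,0.401,-0.642,0,0.4,0,0,-0.447,0.401,-0.642,0,0.4]' >/dev/null
python3 -m crank '[0,0,-0.447,0.721,-0.231,0,0.4,0,0,-0.447,0.721,-0.231,0,0.4,0,0,-0.447,0.721,-0.231,0,0.4,0,0,-0.447,0.721,-0.231,0,0.4,0,0,-0.447,0.721,-0.231,0,0.4,0,0,-0.447,0.721,-0.231,0,0.4,0,0,-0.447,0.721,-0.231,0,0.4,0,0,-0.447,0.721,-0.231,0,0.4,0,0,-0.447,0.721,-0.231,0,0.4,0,0,-0.447,0.721,-0.231,0,0.4]'
python3 - <<'E'
from h import *
I=[imaging.get_image(n)[:,:,::-1] for n in ('scene','wrist','side')]
b=inbox(TRAY,0,-.019)
c=imaging.camera_model('wrist'); print(proj(place(np.array([[-.075,0,.01],[.025,0,.01]]),SB),c).round())
seq([('g',down(SB[0],SB[1],.024,SB[2]+90)),('lift',down(SB[0],SB[1],.15,SB[2]+90)),('tr',down(*b,.15,58.4)),('drop',down(*b,.053,58.4))])
cv2.imwrite('pics/v5.png',np.hstack([cv2.resize(I[0][110:290,170:350],(300,300)),cv2.resize(I[1],(400,300))]))
E
```

```text
time: 68.02
ee_pos: [0.6143, -0.2047, 0.0537]
orientation: [[-0.85, 0.527, 0.002], [0.527, 0.85, -0.003], [-0.004, -0.001, -1.0]]
wrist_force: [-0.5, -0.7, 0.2]
opening: 0.0254
grasp_force: 0.0
time: 68.85
ee_pos: [0.6132, -0.2041, 0.1473]
orientation: [[-0.85, 0.527, -0.001], [0.527, 0.85, -0.002], [0.0, -0.002, -1.0]]
wrist_force: [0.1, -0.8, 1.2]
opening: 0.0256
grasp_force: 0.0
time: 70.52
ee_pos: [0.3424, -0.3378, 0.1484]
orientation: [[-0.661, -0.75, 0.0], [-0.75, 0.661, -0.002], [0.001, -0.002, -1.0]]
wrist_force: [-0.5, -0.8, -0.1]
opening: 0.0256
grasp_force: 0.0
[[316. 135.]
 [317. 259.]]
g 1 -0.001,-0.001,-0.001,0.003,-0.003,0.622
lift 1 -0,0,-0,0,0,-0.63
tr 1 0,0,0.446,-0.609,-0.304,0
tr 2 0,0,0.447,-0.661,0.159,0.001
drop 1 0,0,-0,-0,0,0.485
```

View pics/v5.png

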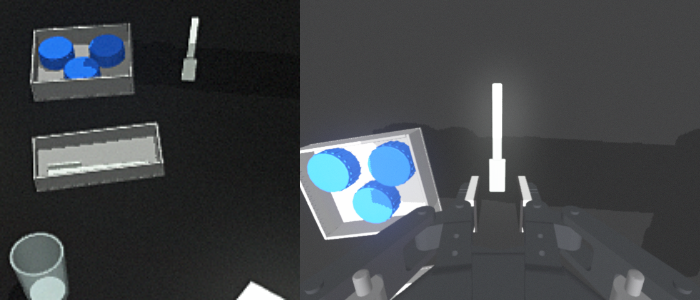

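The scoop lies in the tray, three caps are in the bin, and the spatula is centred where predicted. I'll grasp it and transfer it.

```bash
python3 -m crank '[0,0,0,0.003,-0.003,0.16,0.4,0,0,0,0.003,-0.003,0.32,0.4,0,0,0,0.003,-0.003,0.46,0.4,0,0,0,0.003,-0.003,0.54,0.4,0,0,0,0.003,-0.003,0.58,0.4,0,0,0,0.003,-0.003,0.6,0.4,0,0,0,0.003,-0.003,0.61,0.4,0,0,0,0.003,-0.003,0.62,0.4,0,0,0,0.003,-0.003,0.62,0.4,0,0,0,0.003,-0.003,0.62,0.4]' 40
python3 -m crank '[0,0,0,0,0,0,0.6,0,0,0,0,0,0,1,0,0,0,0,0,0,1,0,0,0,0,0,0,1,0,0,0,0,0,0,1,0,0,0,0,0,0,1,0,0,0,0,0,0,1,0,0,0,0,0,-0.02,1,0,0,0,0,0,-0.05,1,0,0,0,0,0,-0.1,1]'
python3 -m crank '[0,0,0,0,0,-0.1,1,0,0,0,0,0,-0.3,1,0,0,0,0,0,-0.53,1,0,0,0,0,0,-0.53,1,0,0,0,0,0,-0.53,1,0,0,0,0,0,-0.53,1,0,0,0,0,0,-0.53,1,0,0,0,0,0,-0.53,1,0,0,0,0,0,-0.53,1,0,0,0,0,0,-0.53,1]'
python3 -m crank '[0,0,0.446,-0.609,-0.304,0,1,0,0,0.446,-0.609,-0.304,0,1,0,0,0.446,-0.609,-0.304,0,1,0,0,0.446,-0.609,-0.304,0,1,0,0,0.446,-0.609,-0.304,0,1,0,0,0.446,-0.609,-0.304,0,1,0,0,0.446,-0.609,-0.304,0,1,0,0,0.446,-0.609,-0.304,0,1,0,0,0.446,-0.609,-0.304,0,1,0,0,0.446,-0.609,-0.304,0,1]' >/dev/null
python3 -m crank '[0,0,0.447,-0.661,0.159,0,1,0,0,0.447,-0.661,0.159,0,1,0,0,0.447,-0.661,0.159,0,1,0,0,0.447,-0.661,0.159,0,1,0,0,0.447,-0.661,0.159,0,1,0,0,0.447,-0.661,0.159,0,1,0,0,0.447,-0.661,0.159,0,1,0,0,0.447,-0.661,0.159,0,1,0,0,0.447,-0.661,0.159,0,1,0,0,0.447,-0.661,0.159,0,1]'
python3 - <<'E'
from h import *
b=inbox(TRAY,0,-.019); seq([('drop',down(*b,.053,58.4))])
E
```

```text
time: 71.5
ee_pos: [0.3426, -0.3397, 0.0255]
orientation: [[-0.66, -0.751, 0.002], [-0.751, 0.66, -0.003], [0.001, -0.003, -1.0]]
wrist_force: [0.2, 0.2, -0.1]
opening: 0.0254
grasp_force: 0.0
time: 72.33
ee_pos: [0.3415, -0.3385, 0.0443]
orientation: [[-0.66, -0.751, -0.001], [-0.751, 0.66, -0.001], [0.001, 0.0, -1.0]]
wrist_force: [0.4, 0.6, -0.1]
opening: 0.01
grasp_force: 39.0
time: 73.17
ee_pos: [0.3416, -0.3385, 0.1494]
orientation: [[-0.66, -0.751, -0.001], [-0.751, 0.66, -0.001], [0.001, 0.0, -1.0]]
wrist_force: [0.1, 0.1, -0.4]
opening: 0.0104
grasp_force: 39.1
time: 74.83
ee_pos: [0.5938, -0.2368, 0.1506]
orientation: [[-0.851, 0.524, 0.001], [0.524, 0.851, -0.002], [-0.002, -0.002, -1.0]]
wrist_force: [-0.5, 1.1, -1.5]
opening: 0.0101
grasp_force: 39.2
drop 1 -0.001,0.001,-0,0,0.005,0.488
```

Held (opening 10 mm, as with the scoop). I'll lower, release, and back away for a final check.

```bash
python3 -m crank '[0,0,0,0,0.005,0.16,1,0,0,0,0,0.005,0.32,1,0,0,0,0,0.005,0.44,1,0,0,0,0,0.005,0.49,1,0,0,0,0,0.005,0.49,1,0,0,0,0,0.005,0.49,1,0,0,0,0,0.005,0.49,0.4,0,0,0,0,0.005,0.49,0.4,0,0,0,0,0.005,0.49,0.4,0,0,0,0,0.005,0.49,0.4]'
python3 -m crank '[0,0,0,0,0,-0.1,0.4,0,0,0,0,0,-0.3,0.4,0,0,0,0,0,-0.6,0.4,0,0,0,0,0,-0.6,0.4,0,0,0,0,0,-0.6,0.4,0,0,0,0,0,-0.6,0.4,0,0,0,0.5,0.3,-0.6,0.4,0,0,0,0.9,0.3,-0.6,0.4,0,0,0,0.9,0.3,-0.6,0.4,0,0,0,0.9,0.3,-0.6,0.4]'
python3 - <<'E'
from h import *
I=[imaging.get_image(n)[:,:,::-1] for n in ('scene','wrist','side')]
cv2.imwrite('pics/fin.png',np.hstack([cv2.resize(I[0][105:400,170:540],(440,350)),cv2.resize(I[2][140:480,260:490],(237,350))]))
E
```

```text
time: 75.67
ee_pos: [0.5954, -0.2361, 0.0538]
orientation: [[-0.851, 0.525, 0.002], [0.525, 0.851, -0.003], [-0.004, -0.001, -1.0]]
wrist_force: [-0.0, -0.0, -0.0]
opening: 0.0258
grasp_force: 0.0
time: 76.5
ee_pos: [0.4874, -0.1064, 0.1699]
orientation: [[-0.851, 0.526, -0.003], [0.526, 0.851, -0.001], [0.002, -0.003, -1.0]]
wrist_force: [1.2, 1.9, 0.3]
opening: 0.0257
grasp_force: 0.0
```

View pics/fin.png

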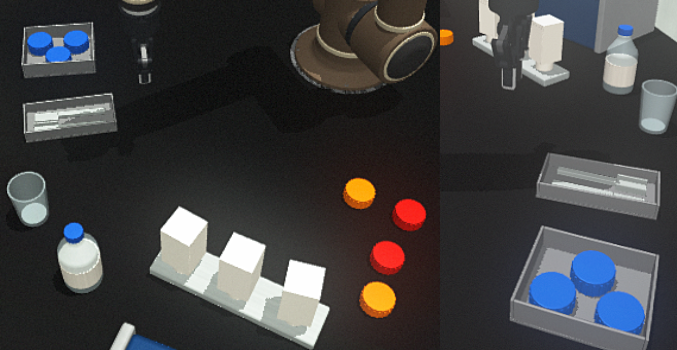

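The final view shows three bottles upright on pegs, three caps in the bin and both tools lying in the tray. The glass bottle, beaker and look-alikes have not moved.

```bash
python3 -c "
from bench import robot
print(robot.close_job())"
```

```text
the job is handed in; nothing more can be done
None
```

The job is handed in (verdict not shown): all three bottles stand inverted on their own pegs, the three blue caps are in the bin, the scoop and spatula lie in the tray, and the glass bottle, beaker and orange/red look-alikes were left alone, all in about 77 s of robot time.

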